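Turn the maple barrel in the slide-jaw fixture and hold the spring gauge on its bevel mark

ROBOT

A 6-joint arm with a two-finger parallel gripper is mounted at the origin on the work surface. World frame = base frame: x ahead of the robot, y to its left, z up, the work surface at z = 0. Lengths are in m, angles in rad, forces in N, time in s.
With the tool pointing down it reaches from about 0.35 to 0.975 m from the base axis. Payload 4.9 kg.
Tool frame: the origin (TCP) lies at the very end of the fingers, on their centre line; the grasp point (between the pads) lies 19 mm behind it; z points along the fingers, x is the direction in which the jaws open and shut, and the axes are right-handed (so a half turn about z gives the same grasp; the last joint's range is limited). The gripper opens to 85 mm and grips with 20 to 120 N. Pads are 22 mm wide; open, the fingers measure 114 mm over their backs; the gripper's body (76 mm by 85 mm) begins 54 mm behind the grasp point. The pads swing forward as they close: fully open they stand 13 mm farther back than shut.
Start: joints at [1.032, 0.053, 1.613, -0, 1.476, -0.119], TCP at [0.255, 0.571, 0.231] pointing down, gripper open.
Joint ranges: [-3.01, 3.01], [-1.01, 2.22], [0.06, 2.58], [-1.02, 4.17], [0.09, 2.62], [-3.14, 3.14]. Speed limits (rad/s): [2.57, 2.57, 3.14, 3.14, 3.14, 3.14].

INTERFACE

Orientations are given as a rotation vector (axis times angle).
In Python, from station import monitor, imaging, ticket gives the robot as it stands.
- The arm moves only by the tool step_arm, never from a script. Its argument "targets" is one flat list of numbers, 4 for each row, row after row: the shift along the tool's x, y, z in m, then the turn about the tool's z in rad. In form: [tx, ty, tz, roll, tx, ty, tz, roll, ...]. A call has 1 to 12 rows; each row is the pose to reach, as a shift and turn from the pose measured when the call began, along the tool's axes at that moment; what a row does not reach only later rows make up. A row lasts 1/12 s, in which the tool goes at most 41.7 mm and 7.16 degrees, less where a joint would pass 70% of its speed; a pose out of reach is approached as far as the arm can. A call with a gripper value outside its range is refused whole. "grip" is the finger opening in m, from 0 to 0.0854, set as the call begins (left out, the last holds). The fingers move at their own pace and stop on an object; "force" is the grip in N (left out, the last holds). Time passes only in rows, so rows that repeat a pose let the fingers close. It gives the time, the measured TCP pose, the force and the opening at its end, in the units of the state.
- monitor.get_obs(): the state, without advancing time (a new reading comes with each control period).
- imaging.get_image(name): name is "scene" or "top" or "wrist"; returns a dict with "color" (400x640x3 uint8, red, green, blue), "depth" (400x640 float32, m along the optical axis (not along the pixel's ray), 0 where there is no reading), "fov_y" (degrees; the focal length in pixels is half the picture's height over the tangent of half this angle, whatever the lens; pixels are square), "cx", "cy" (the principal point, pixels), "R" (3x3) and "t" (3): a world point X has camera coordinates R X + t. Camera axes: x right, y down, z forward; pixel columns grow to the right and rows downward; lengths in m; the calibration is good to about 2 mm. A picture is of the moment at which its call begins.
- ticket.finish_job(): hands the job in, once; it reports no verdict.
Trained networks look in a picture, given as the dict that the camera call returned (one of the last four; its "shot" number tells which), for a name from the list of things; names that differ only in an ending like _2 or _b are one class to them, and where a whole thing is asked for, a point or a joint stands for the part that bears it (a point fixed in the world has none). Each returns a list of dicts, best first, with "score" (0 to 1); they miss things now and then, are a little off and sometimes report something else, mostly with a low value. They report only what shows in the picture. A call takes as long as a camera call. They do not tell look-alikes from the thing itself.
- imaging.search_frame(name, picture): "uv" ([column, row] in pixels, amid what is visible of it).
- imaging.mark_of(name, picture): "uv" ([column, row] in pixels: a listed point, or the origin of a listed thing).
The state is a dict: "t": time; "q": joint angles; "dq": joint speeds; "effort": joint torques, N m; "tool_pos": TCP position; "tool_rot": TCP orientation; "contact_force": force on the tool from outside, world axes, zero at the start; "wrist_torque": the same for the moment, N m; "opening": finger opening in m.
Only numpy, scipy, OpenCV 4.12 (cv2) and the standard library are available. Lean on these libraries where they do the work, as an engineer would, in place of code of your own. Each camera call takes 0.05 s, during which the arm holds its last target.

TASK

Open the sliding jaw, turn the square maple barrel a quarter turn so that its bevel faces the front (open) edge of the fixture, toward the robot, stand it back on the fixture plate midway along the jaws and close the sliding jaw until the barrel is clamped against the fixed jaw. Then take the spring-tip gauge from its stand and rest its tip on the ringed spot on the bevel, square to the bevel face and lightly, with the spring tip pushed in about half way. Finish while still holding the gauge there, and leave the switch panel, collar, marble and mirror strips alone.

Things in the scene. Friction and masses are not known exactly. Their poses are not given: they have to be found in the camera images.
- fixture: Slide-jaw fixture fixed to the bench. Aluminium base 110 (x) by 250 (y) mm, y -140 to +110, 12 thick. Origin at bench level, x = 0 the middle of the jaws; -x is the front edge, toward the robot; +y points to the fixed jaw: face at y = +75, 25 thick, 70 wide in x, top 88 mm above the bench. Low sliding jaw: 70 wide in x, 60 long in y, top 40 above the bench. Barrel stands on the base.
- slide_jaw (a joint): Opening of the sliding jaw, m: 0 at the start, clamping the 44 mm barrel against the fixed jaw; grows to 0.07 as it slides toward the fixture's -y. Its face is at fixture y = 31 mm minus this value. About 3 N of friction; stays where left.
- jaw_post (a point): Point on the axis of the sliding jaw's upright steel post (16 mm diameter, from 40 to 86 mm above the bench), 66 mm above the bench; 50 mm behind the jaw's clamping face. Grip the post to slide the jaw.
- barrel: Bare square maple barrel, 44 by 44 mm, 70 tall, 0.1 to 0.2 kg, standing; origin at the centre of its underside, z up. Top cut to a 30 degree bevel from x = -22 (56 tall) to x = +2 mm (70 tall), facing -x. It starts with its -x (bevel) along the fixture's +y, and must end with its -x along the fixture's -x: a quarter turn counterclockwise from above.
- barrel_front (a point): Middle of the barrel's front (-x) face, below the bevel, 30 mm above its underside.
- spot: The ringed spot, 14 mm across, in the middle of the bevel: 10 mm in front (-x) of the barrel's axis and 63 mm above its underside. Origin at the spot's centre on the bevel face; its z axis points out square to the bevel (30 degrees off vertical, leaning to the barrel's -x).
- stand: Dark wooden block 60 by 60 by 60 mm with a 21 mm through hole down its middle, fixed to the bench left or right of the fixture; origin at the centre of its underside.
- gauge: Pen-like spring-tip gauge, 0.13 kg, hanging upright through the hole of the stand by its collar. Origin on its axis at the collar's underside, z toward the handle end. Collar 30 mm diameter, z 0 to 5 mm; round handle 20 mm diameter, z 5 to 60 mm (grip here); nose 15 mm diameter narrowing to 12, z -38 to 0; spring tip 7 mm diameter with a round end, out to z = -52 mm when free.
- gauge_tip (a point): The round end of the gauge's spring tip, on the gauge's axis.
- plunger (a joint): How far the spring tip is pushed into the gauge, in m: 0 free, 0.012 fully in (hard stop); 0.5 N per mm, so half way (0.006) is 3 N.
- panel: Wooden sanding-block panel 75 by 100 mm, 50 tall, with a black rocker switch on top (63 mm to its highest), fixed on the other side of the fixture from the stand. Leave alone. Origin at the centre of its underside.
- rocker (a joint): Tilt of the black rocker switch, rad; 0 as it starts, 0.3 switched over. Leave alone.
- collar: Loose bronze ring, 54 mm outside, 40 mm inside, 16 mm tall, lying flat; origin at the centre of its underside. Leave alone.
- marble_center (a point): Centre of the lavender glass marble, 20 mm diameter, lying inside the collar. Leave alone.
- mirror0: Loose smoked mirror strip, 24 by 110 mm, 5 thick, lying flat; origin at the centre of its underside. Leave alone.
- mirror1: The second such mirror strip, beside the first. Leave alone.
Mind the look-alikes: they are no part of the job. There is more than one size of the barrel; the job needs the smallest.

How it is judged:
By the outcome, as a careful person would: the job done as asked, in the order asked, and still so for the second after the job is handed in, while the arm keeps its last pose, push and grip.
It also fails if it takes over 67 s, if anything falls off the work surface, if the arm or the gripper's body presses on something with over 40 N, if the wrist force passes 120 N, or if a joint passes its speed limit or range.

## Working session

There is one attempt and no reset: what is moved stays moved. The work goes in short steps, Python scripts to look and compute and a tool call to move; the robot and the scene stay as the last step left them, time stands still between calls to the robot, and variables do not carry over. Pictures are saved under pics/ and viewed, and the job is handed in when it is done.

Besides the shell and the picture viewer there is one more tool, called after "Call:" as name(argument=value, ...) on one line, values as JSON. step_arm: Moves the arm, as the interface text tells. Its arguments: {"type":"object","properties":{"targets":{"type":"array","items":{"type":"number"}},"grip":{"type":"number"},"force":{"type":"number"}},"required":["targets"]}

```bash
mkdir -p pics; ls
cat > h.py <<'E'
import numpy as np, cv2
from station import monitor, imaging, ticket
def save(p,n,crop=None,s=1):
    im=cv2.cvtColor(p["color"],cv2.COLOR_RGB2BGR)
    if crop: u0,v0,u1,v1=crop; im=im[v0:v1,u0:u1]
    if s!=1: im=cv2.resize(im,None,fx=s,fy=s,interpolation=cv2.INTER_CUBIC)
    cv2.imwrite("pics/"+n+".png",im)
def f(p): return 200/np.tan(np.radians(p["fov_y"])/2)
def ray(p,uv):
    d=np.array([(uv[0]-p["cx"])/f(p),(uv[1]-p["cy"])/f(p),1.]); R=np.array(p["R"]);t=np.array(p["t"])
    return -R.T@t, R.T@d
def atz(p,uv,z):
    o,d=ray(p,uv); return o+d*(z-o[2])/d[2]
def dep(p,uv):
    D=p["depth"][int(round(uv[1])),int(round(uv[0]))]; o,d=ray(p,uv); return o+d*D
def proj(p,X):
    c=np.array(p["R"])@np.array(X)+np.array(p["t"]); return np.array([p["cx"]+f(p)*c[0]/c[2],p["cy"]+f(p)*c[1]/c[2]])
def tri(a):
    A=np.zeros((3,3));b=np.zeros(3)
    for p,uv in a:
        o,d=ray(p,uv); d=d/np.linalg.norm(d); M=np.eye(3)-np.outer(d,d); A+=M;b+=M@o
    return np.linalg.solve(A,b)
E
cat > a.py <<'E'
from h import *
np.set_printoptions(precision=4,suppress=True)
o=monitor.get_obs(); print(o)
P={}
for n in ["scene","top"]:
    p=imaging.get_image(n); P[n]=p; save(p,n+"0")
    print(n,p["fov_y"],p["cx"],p["cy"],-np.array(p["R"]).T@p["t"])
    for k in ["fixture","jaw_post","barrel","barrel_front","spot","stand","gauge","gauge_tip","panel","collar","mirror0"]:
        for d in imaging.mark_of(k,p)[:4]:
            print(k,np.array(d["uv"]),round(d["score"],2),dep(p,d["uv"]))
E
python3 a.py
```

```text
pics
{'t': 0.0, 'q': array([ 1.032 ,  0.0534,  1.6143, -0.    ,  1.476 , -0.119 ]), 'dq': array([-0.0014,  0.0002, -0.0011, -0.0017,  0.0021, -0.0002]), 'effort': array([  0.0005, -39.3699, -37.0167,  -0.0001,   0.0073,   0.    ]), 'tool_pos': array([0.2544, 0.5702, 0.2301]), 'tool_rot': array([ 2.6348,  1.7093, -0.0028]), 'contact_force': array([-0.6146, -0.6278,  0.8821]), 'wrist_torque': array([0.0234, 0.0074, 0.0071]), 'opening': 0.0853177185711618}
scene 56.06727979523798 320.81702058574564 205.05326413099846 [1.0578 0.3435 0.696 ]
fixture [339.6 237.1] 0.69 [0.5722 0.0422 0.0384]
jaw_post [335.4 212.2] 0.86 [0.5431 0.0079 0.0756]
jaw_post [400.7 331.7] 0.42 [0.6809 0.2637 0.0157]
jaw_post [355.  241.4] 0.37 [0.5889 0.0923 0.0749]
barrel [357.  246.2] 0.64 [0.5913 0.0999 0.0667]
barrel [357.5 195.7] 0.59 [ 0.4098 -0.0122  0.0187]
barrel [304.9 282.2] 0.57 [0.7255 0.063  0.0547]
barrel_front [372.1 184.9] 0.78 [0.3756 0.009  0.0445]
barrel_front [321.1 271.2] 0.76 [0.6522 0.0497 0.0001]
barrel_front [365.2 241.2] 0.7 [0.5838 0.1138 0.0864]
barrel_front [454.3 277.9] 0.21 [0.5216 
[... 1003 characters left out ...]
l [298.1 150.7] 0.73 [0.6737 0.0375 0.0855]
barrel [286.5 205. ] 0.6 [0.5425 0.0654 0.0845]
barrel_front [287.  151.2] 0.91 [0.6817 0.0667 0.0461]
barrel_front [312.2 274.5] 0.71 [0.378  0.0051 0.0798]
barrel_front [275.7 202.8] 0.7 [0.5491 0.0923 0.071 ]
spot [317.6 274.4] 0.45 [ 0.3788 -0.0076  0.0865]
spot [278.5 204.1] 0.4 [0.5456 0.0853 0.0742]
spot [292.1 142.6] 0.39 [0.6927 0.0518 0.089 ]
stand [197.8 228.7] 0.64 [0.4881 0.2811 0.0593]
gauge [191.5 229.4] 0.53 [0.4862 0.2914 0.0743]
panel [432.6 212. ] 0.58 [ 0.5254 -0.2932  0.0605]
collar [208.6 160.5] 0.55 [0.6643 0.2699 0.0175]
mirror0 [426.7 148.2] 0.81 [ 0.7008 -0.304  -0.0015]
mirror0 [434.3 141.9] 0.71 [ 0.7158 -0.3222  0.007 ]
```

View pics/scene0.png

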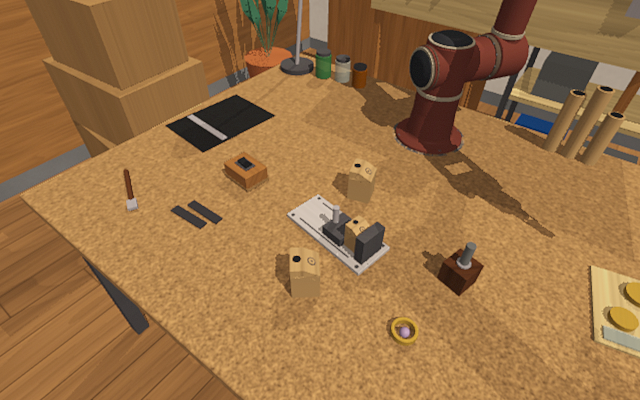

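View pics/top0.png

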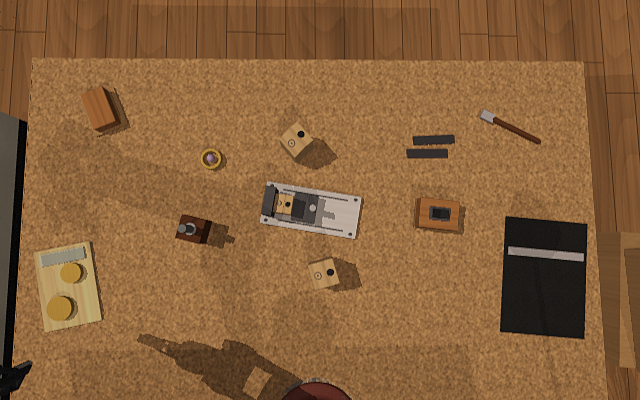

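The three barrel-like blocks in the scene view are at (357,235) in the fixture, (362,178) free and (304,270) free. The one in the fixture should be the 44 mm one. I'll check the sizes in a crop and see what the wrist camera shows.

```bash
cat > b.py <<'E'
from h import *
np.set_printoptions(precision=4,suppress=True)
from scipy.spatial.transform import Rotation as Ro
p=imaging.get_image("top"); save(p,"top1",(170,120,370,300),4 if 0 else 3)
w=imaging.get_image("wrist"); save(w,"w1")
o=monitor.get_obs(); R=Ro.from_rotvec(o["tool_rot"]).as_matrix(); print(R)
Rc=np.array(w["R"]); c=-Rc.T@w["t"]; print("cam in tool",R.T@(c-o["tool_pos"]), "axes", R.T@Rc.T, w["fov_y"],w["cx"],w["cy"])
E
python3 b.py
```

```text
[[ 0.4076  0.9132 -0.    ]
 [ 0.9132 -0.4076  0.    ]
 [ 0.     -0.     -1.    ]]
cam in tool [-0.0008 -0.0783 -0.1435] axes [[ 1.     -0.0002 -0.0008]
 [ 0.0005  0.9526  0.3043]
 [ 0.0007 -0.3043  0.9526]] 71.40602932766211 316.7189600422863 197.37963364804335
```

View pics/top1.png

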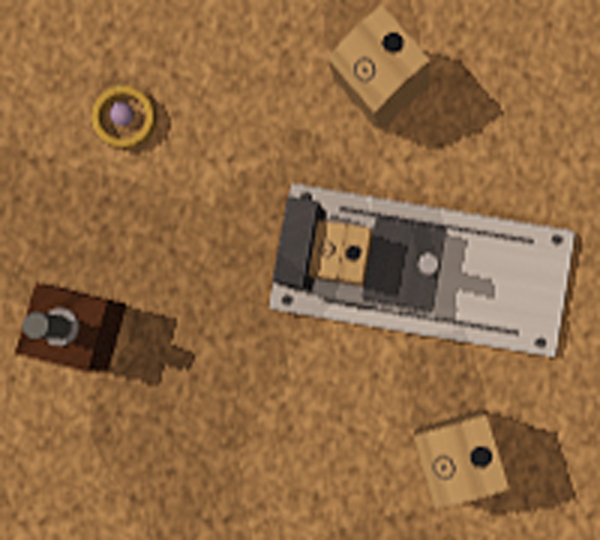

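View pics/w1.png

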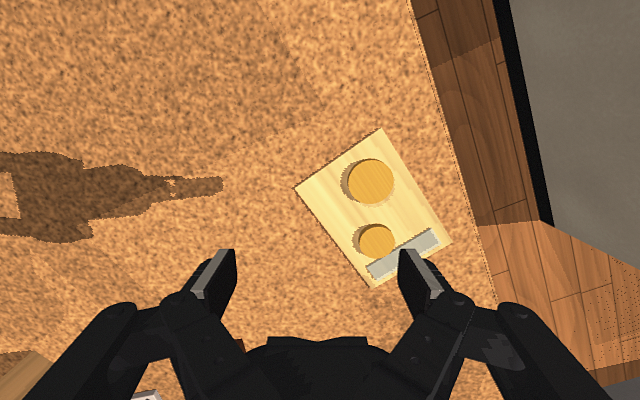

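The crop shows the barrel clamped in the fixture at crop (340,250), clearly narrower than the free ones at (380,60) and (460,460). Its spot is on the fixed-jaw side, as described, so this is the one. The wrist camera sits 78 mm to tool −y, tilted toward +y. Next I'll work out the fixture pose from its base corners.

```bash
cat > c.py <<'E'
from h import *
np.set_printoptions(precision=4,suppress=True)
p=imaging.get_image("top")
fx=np.array([[55,110],[55,-140],[-55,-140],[-55,110]])/1000. # order as corners listed: +x+y, +x-y, -x-y, -x+y
uv=np.array([[267.3,181.7],[362,197.3],[355,239],[260,222.7]])
W=np.array([atz(p,u,0.012)[:2] for u in uv]); print(W)
print([np.linalg.norm(W[i]-W[(i+1)%4]) for i in range(4)])
A=fx-fx.mean(0);B=W-W.mean(0);H=A.T@B;a=np.arctan2(H[0,1]-H[1,0],H[0,0]+H[1,1])
R=np.array([[np.cos(a),-np.sin(a)],[np.sin(a),np.cos(a)]]);t=W.mean(0)-R@fx.mean(0)
print("yaw",a,np.degrees(a),"origin",t); print("res",(fx@R.T+t-W)*1000)
E
python3 c.py
```

```text
[[ 0.6095  0.1196]
 [ 0.5678 -0.1257]
 [ 0.4601 -0.1058]
 [ 0.5035  0.1377]]
[np.float64(0.2488813374514242), np.float64(0.10954862933840114), np.float64(0.24735722376962616), np.float64(0.10751030962185001)]
yaw -0.17292983304233597 -9.90814958522782 origin [0.5378 0.0212]
res [[ 1.4236  0.4889]
 [ 0.0852 -0.4157]
 [-0.553  -1.414 ]
 [-0.9558  1.3407]]
```

Call:
step_arm(targets=[-0.4, 0.45, -0.02, -0.246, -0.4, 0.45, -0.02, -0.246, -0.4, 0.45, -0.02, -0.246, -0.4, 0.45, -0.02, -0.246, -0.4, 0.45, -0.02, -0.246, -0.4, 0.45, -0.02, -0.246, -0.4, 0.45, -0.02, -0.246, -0.4, 0.45, -0.02, -0.246, -0.4, 0.45, -0.02, -0.246, -0.4, 0.45, -0.02, -0.246, -0.4, 0.45, -0.02, -0.246, -0.4, 0.45, -0.02, -0.246])

```text
t: 2.35
tool_pos: [0.4609, 0.1133, 0.2484]
tool_rot: [2.405, 2.02, 0.002]
contact_force: [0.8, 0.5, 0.7]
opening: 0.0858
```

```bash
cat > d.py <<'E'
from h import *
import sys,pickle
w=imaging.get_image("wrist"); save(w,sys.argv[1]); pickle.dump({k:w[k] for k in w},open(sys.argv[1]+".pkl","wb"))
o=monitor.get_obs(); print(o["tool_pos"],o["t"])
E
python3 d.py w2
```

```text
[0.46363006 0.10716884 0.24866935] 2.4
```

View pics/w2.png

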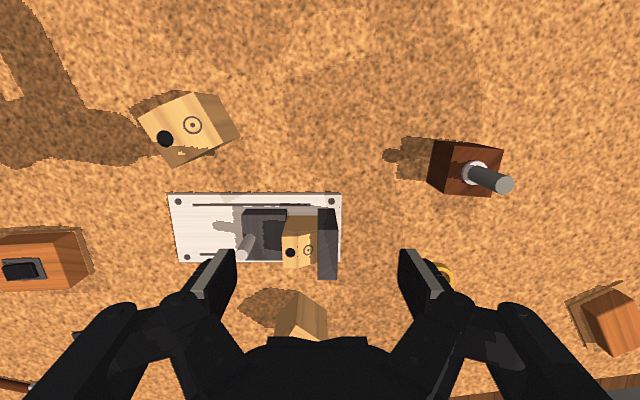

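Call:
step_arm(targets=[-0.085, 0.04, -0.03, 0, -0.085, 0.04, -0.03, 0, -0.085, 0.04, -0.03, 0, -0.085, 0.04, -0.03, 0])

```text
t: 2.73
tool_pos: [0.4891, 0.013, 0.2815]
tool_rot: [2.411, 1.999, 0.001]
contact_force: [0.7, -0.0, -0.5]
opening: 0.0854
```

```bash
python3 d.py w3
```

```text
[0.48835782 0.01489863 0.2803773 ] 2.7833
```

View pics/w3.png

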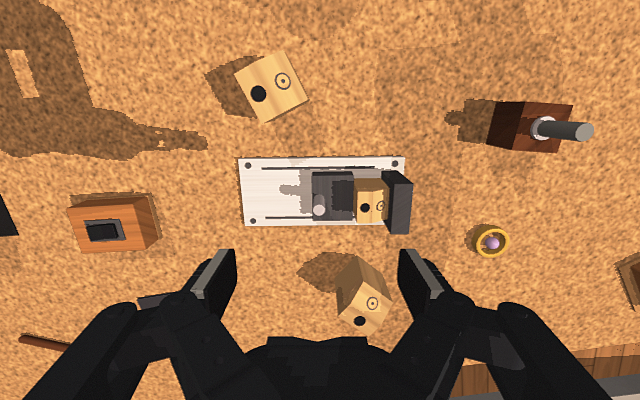

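```bash
python3 -c "
import cv2
im=cv2.imread('pics/w3.png')[145:245,225:425]; cv2.imwrite('pics/w3c.png',cv2.resize(im,None,fx=4,fy=4,interpolation=cv2.INTER_CUBIC))"
```

```text
(no output)
```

View pics/w3c.png

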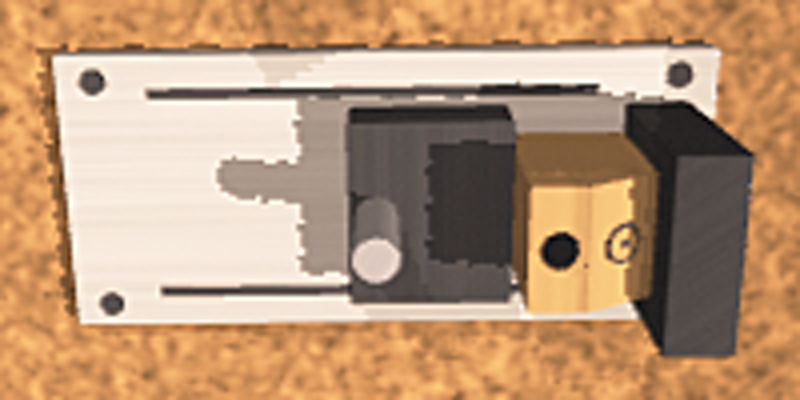

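```bash
cat > e.py <<'E'
from h import *
import pickle
from scipy.optimize import least_squares
np.set_printoptions(precision=4,suppress=True)
w=pickle.load(open("w3.pkl","rb"))
c=lambda x,y:np.array([225+x/4,145+y/4])-0.375
pts=[((-55,110,12),c(718,48)),((-55,-140,12),c(53,55)),((55,-140,12),c(79,324)),((0,-19,86),c(376,261)),
((-35,75,88),c(680,155)),((-35,100,88),c(752,155)),((35,100,88),c(735,355)),((35,75,88),c(662,355)),((22,31,82),c(525,311)),((-22,31,82),c(522,183)),
]
X=np.array([q[0] for q in pts])/1000.;U=np.array([q[1] for q in pts])
def place(v):
    a=v[0];R=np.array([[np.cos(a),-np.sin(a),0],[np.sin(a),np.cos(a),0],[0,0,1]]);return X@R.T+np.array([v[1],v[2],v[3]])
def r(v): return (np.array([proj(w,x) for x in place(v)])-U).ravel()
s=least_squares(r,[-.17,.538,.021,0],loss="soft_l1"); print(s.x); print(r(s.x).reshape(-1,2))
print("post by depth",dep(w,c(376,261)),"post by z",atz(w,c(376,261),.086))
p=imaging.get_image("top"); pickle.dump(p,open("t1.pkl","wb")); save(p,"top2",(255,175,370,245),6)
E
python3 e.py
```

```text
[-0.1736  0.5402  0.0231 -0.0025]
[[ 0.4646 -0.2219]
 [-0.1619  0.0273]
 [ 0.2176  0.0023]
 [ 0.0134 -0.6483]
 [-1.5651 -0.4076]
 [ 0.378  -0.6272]
 [-0.3367  0.0339]
 [-0.8559  0.2059]
 [ 0.1496  0.764 ]
 [ 1.9488  1.4531]]
post by depth [0.5366 0.0044 0.0867] post by z [0.5368 0.0044 0.086 ]
```

View pics/top2.png

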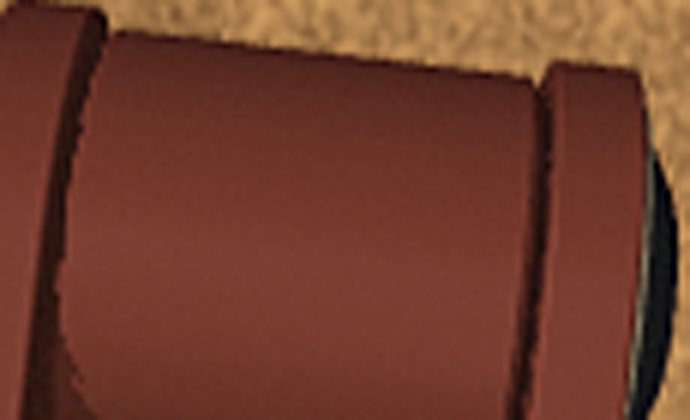

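```bash
cat > g.py <<'E'
# usage: g.py fx fy z [toolx angle rel fixture deg]  -> shift rows; coordinates in fixture mm; z world mm
from h import *
import sys
from scipy.spatial.transform import Rotation as Ro
np.set_printoptions(precision=4,suppress=True)
A=-0.1736;O=np.array([.5398,.0228])
def f2w(x,y,z): return np.array([O[0]+np.cos(A)*x-np.sin(A)*y,O[1]+np.sin(A)*x+np.cos(A)*y,z])/1.
def w2f(X):
    d=np.array(X[:2])-O; return np.array([np.cos(A)*d[0]+np.sin(A)*d[1],-np.sin(A)*d[0]+np.cos(A)*d[1],X[2]])
def show():
    o=monitor.get_obs();R=Ro.from_rotvec(o["tool_rot"]).as_matrix()
    ang=np.degrees(np.arctan2(R[1,0],R[0,0])-A)
    print("t",round(o["t"],2),"fix mm",w2f(o["tool_pos"])*1000,"toolx ang",ang,"tiltZ",R[:,2],"F",o["contact_force"],"T",o["wrist_torque"],"open",o["opening"],"q",o["q"]); return o,R,ang
if __name__=="__main__":
    o,R,ang=show()
    if len(sys.argv)>3:
        x,y,z=[float(v)/1000 for v in sys.argv[1:4]]
        s=R.T@(f2w(x,y,z)-o["tool_pos"]); roll=0
        if len(sys.argv)>4: roll=-np.radians((float(sys.argv[4])-ang+180)%360-180)
        print("shift",s,"roll",roll)
E
python3 g.py 0 -19 50 90; python3 g.py 0 -19 110 90
```

```text
t 2.83 fix mm [-50.1074 -15.5701 279.5411] toolx ang 89.46523131656454 tiltZ [ 0.0037 -0.005  -1.    ] F [-0.4288  0.0827 -0.4065] T [-0.0257  0.0204  0.0331] open 0.08537559211771 q [-0.117  -0.3102  1.8635 -0.0045  1.584  -1.5049]
shift [-0.002   0.0491  0.2298] roll -0.009333474262504022
t 2.83 fix mm [-50.1074 -15.5701 279.5411] toolx ang 89.46523131656454 tiltZ [ 0.0037 -0.005  -1.    ] F [-0.4288  0.0827 -0.4065] T [-0.0257  0.0204  0.0331] open 0.08537559211771 q [-0.117  -0.3102  1.8635 -0.0045  1.584  -1.5049]
shift [-0.0023  0.0494  0.1698] roll -0.009333474262504022
```

Call:
step_arm(targets=[-0.002, 0.049, 0.04, -0.009, -0.002, 0.049, 0.08, -0.009, -0.002, 0.049, 0.12, -0.009, -0.002, 0.049, 0.16, -0.009, -0.002, 0.049, 0.165, -0.009, -0.002, 0.049, 0.165, -0.009], grip=0.045)

```text
t: 3.33
tool_pos: [0.5313, 0.0065, 0.1078]
tool_rot: [-2.402, -2.02, 0.014]
contact_force: [-1.5, 0.3, 0.6]
opening: 0.0453
```

```bash
python3 g.py 0 -19 50 90; python3 d.py w4
```

```text
t 3.33 fix mm [ -5.6061 -17.4856 107.8339] toolx ang 90.08823530505029 tiltZ [-0.0087 -0.003  -1.    ] F [-1.4674  0.2783  0.5523] T [ 0.0391 -0.0112  0.0144] open 0.04530092720804444 q [-0.1256 -0.055   1.9344 -0.0042  1.2705 -1.5231]
shift [-0.0013  0.0061  0.0578] roll 0.001539996589629141
[0.53361045 0.00611665 0.11151162] 3.3833
```

View pics/w4.png

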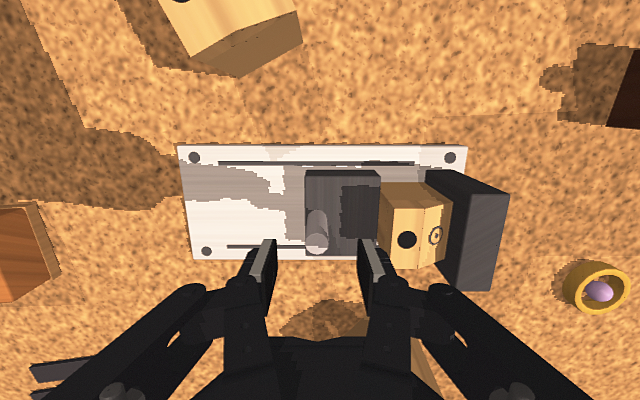

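```bash
python3 -c "
from g import *
import pickle
w=pickle.load(open('w4.pkl','rb')); print(w2f(atz(w,(316.5,241.5),.086))*1000, w2f(dep(w,(316,241)))*1000)
"; python3 g.py 0 -19 50 90
```

```text
[ -1.1401 -18.5644  86.    ] [ -2.1026 -18.884   87.2267]
t 3.38 fix mm [ -3.2148 -17.5017 111.5116] toolx ang 90.0829547556525 tiltZ [-0.0029 -0.0038 -1.    ] F [0.5296 0.3022 0.924 ] T [ 0.0101 -0.0063  0.0457] open 0.045299868988557986 q [-0.1258 -0.0577  1.9303 -0.0044  1.2714 -1.5232]
shift [-0.0012  0.0033  0.0615] roll 0.0014478336163236511
```

Position agrees within 1–2 mm. Next: descend, grip the post, then pull −y 68 mm.

Call:
step_arm(targets=[-0.001, 0.003, 0.04, 0, -0.001, 0.003, 0.061, 0, -0.001, 0.003, 0.061, 0, -0.001, 0.003, 0.061, 0])

```text
t: 3.72
tool_pos: [0.5366, 0.005, 0.0516]
tool_rot: [2.402, 2.023, -0.007]
contact_force: [0.9, 0.1, 0.1]
opening: 0.0452
```

Call:
step_arm(targets=[0, 0, 0, 0, 0, 0, 0, 0, 0, 0, 0, 0, 0, 0, 0, 0], grip=0.01, force=40)

```text
t: 4.05
tool_pos: [0.5389, 0.0048, 0.0551]
tool_rot: [2.399, 2.02, -0.001]
contact_force: [-1.6, -0.1, 7.6]
opening: 0.0145
```

```bash
python3 g.py 0 -86 50 90
```

```text
t 4.05 fix mm [  2.264  -17.8899  55.0513] toolx ang 90.14083347117439 tiltZ [ 0.0029 -0.0044 -1.    ] F [-1.6197 -0.1437  7.5816] T [0.0883 0.2387 0.042 ] open 0.01453572195003423 q [-0.1271  0.026   1.9526 -0.0044  1.1596 -1.525 ]
shift [-0.0681 -0.0025  0.0053] roll 0.002458007769005862
```

```bash
python3 d.py w5; python3 g.py
```

```text
[0.53891613 0.00480283 0.05502795] 4.1
t 4.1 fix mm [  2.2381 -17.8793  55.0279] toolx ang 90.14109100602299 tiltZ [ 0.0028 -0.0044 -1.    ] F [-1.4588  0.0961  8.0887] T [ 0.0564  0.2225 -0.0006] open 0.014939927914935902 q [-0.1271  0.026   1.9526 -0.0043  1.1597 -1.5251]
```

View pics/w5.png

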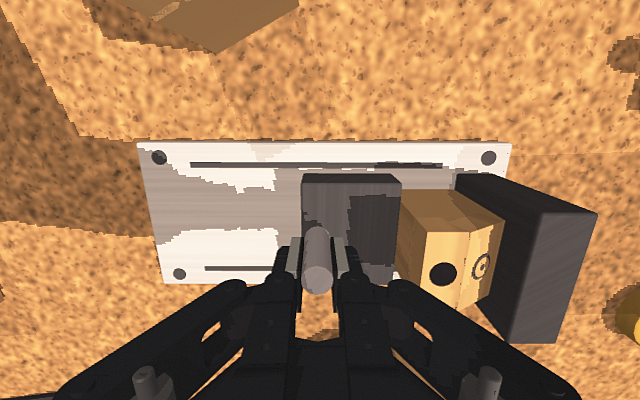

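Call:
step_arm(targets=[-0.01, -0.001, 0, 0, -0.02, -0.001, 0, 0, -0.03, -0.001, 0, 0, -0.04, -0.001, 0, 0, -0.05, -0.001, 0, 0, -0.06, -0.001, 0, 0, -0.068, -0.001, 0, 0, -0.068, -0.001, 0, 0, -0.068, -0.001, 0, 0])

```text
t: 4.85
tool_pos: [0.5271, -0.0631, 0.0552]
tool_rot: [2.398, 2.017, 0.001]
contact_force: [5.6, -3.4, -9.3]
opening: 0.0148
```

```bash
python3 d.py w6; python3 g.py
```

```text
[ 0.52708665 -0.06307762  0.05524158] 4.9
t 4.9 fix mm [  2.3113 -86.7828  55.2416] toolx ang 90.10654538669479 tiltZ [ 0.0057 -0.0062 -1.    ] F [ 4.8236 -3.934  -9.7184] T [-0.5003 -0.7189 -0.0047] open 0.014755518669413157 q [-0.2569  0.0043  1.9741 -0.0049  1.156  -1.654 ]
```

View pics/w6.png

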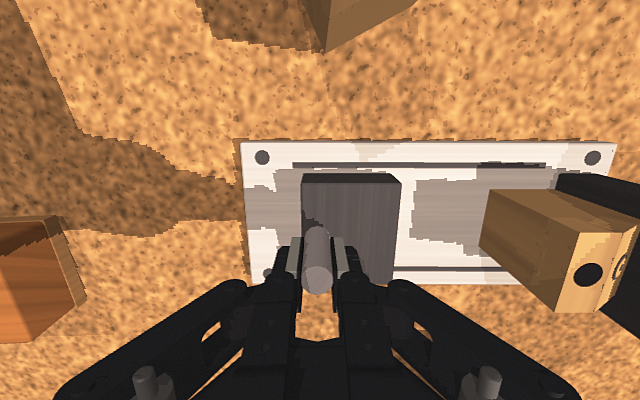

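Call:
step_arm(targets=[0, 0, 0, 0, 0, 0, 0, 0, 0, 0, 0, 0, 0, 0, -0.03, 0, 0, 0, -0.06, 0, 0, 0, -0.1, 0, 0.05, 0, -0.13, 0.12, 0.09, 0, -0.13, 0.24, 0.12, 0, -0.13, 0.36, 0.12, 0, -0.13, 0.48, 0.12, 0, -0.13, 0.6, 0.12, 0, -0.13, 0.72], grip=0.05)

```text
t: 5.9
tool_pos: [0.5471, 0.0574, 0.1856]
tool_rot: [2.955, 1.042, 0.007]
contact_force: [-0.1, 0.4, 0.8]
opening: 0.0502
```

```bash
python3 g.py 0 45 190 0
```

```text
t 5.9 fix mm [  1.2157  35.3117 185.5954] toolx ang 48.78596780953218 tiltZ [ 0.0069 -0.0061 -1.    ] F [-0.1096  0.4016  0.7625] T [-0.0214  0.0493  0.0187] open 0.05022656505593025 q [-0.0278 -0.0979  1.8383 -0.006   1.3941 -0.7046]
shift [ 0.0065 -0.0073 -0.0045] roll 0.8514757670483022
```

Call:
step_arm(targets=[0.005, -0.014, 0, 0.12, 0.005, -0.014, 0, 0.24, 0.005, -0.014, 0, 0.36, 0.005, -0.014, 0, 0.48, 0.005, -0.014, 0, 0.6, 0.005, -0.014, 0, 0.72, 0.005, -0.014, 0, 0.851, 0.005, -0.014, 0, 0.851, 0.005, -0.014, 0, 0.851], grip=0.075)

```text
t: 6.65
tool_pos: [0.5423, 0.0716, 0.1861]
tool_rot: [3.125, -0.266, 0.013]
contact_force: [0.0, -0.1, 0.5]
opening: 0.0747
```

```bash
python3 d.py w7; python3 g.py 0 54 110 0
```

```text
[0.54229503 0.07152608 0.18591398] 6.7
t 6.7 fix mm [ -5.9589  48.4247 185.914 ] toolx ang 0.19845545248539462 tiltZ [ 0.0075 -0.006  -1.    ] F [-0.32   -0.2856 -0.7855] T [-0.0424  0.0331 -0.0174] open 0.07490370823521134 q [-0.0019 -0.1061  1.8454 -0.0061  1.3948  0.1693]
shift [ 0.0053 -0.0059  0.0759] roll 0.0034637010644054766
```

View pics/w7.png

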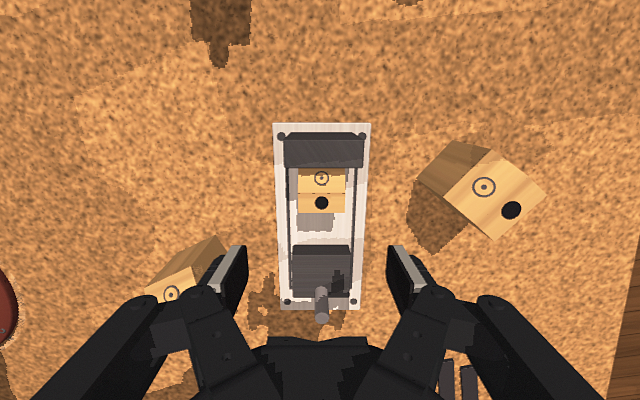

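```bash
python3 -c "
from g import *
import pickle
w=pickle.load(open('w7.pkl','rb'))
save(w,'w7c',(265,115,385,325),3)
for uv in [(298,193.5),(345,193.5),(299,213),(345,213)]: print(w2f(atz(w,uv,.082))*1000, w2f(dep(w,uv))*1000)
print('spot',w2f(atz(w,(321.5,178),.075))*1000)
"
```

```text
[-23.1379  49.7209  82.    ] [-23.1046  49.889   82.5415]
[20.587  49.7459 82.    ] [28.4788 28.5254 13.591 ]
[-22.5326  30.3041  82.    ] [-26.6682   3.0758  11.9763]
[21.2584 30.3019 82.    ] [29.4442  3.3441 12.6736]
spot [-1.2301 62.8076 75.    ]
```

View pics/w7c.png

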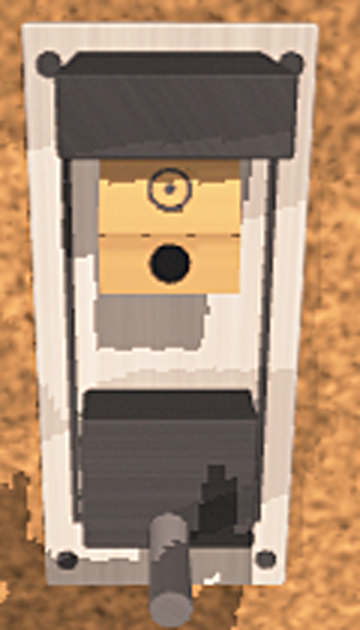

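Call:
step_arm(targets=[0.0045, -0.005, 0, 0, 0.0045, -0.005, 0.04, 0, 0.0045, -0.005, 0.08, 0, 0.0045, -0.005, 0.12, 0, 0.0045, -0.005, 0.148, 0, 0.0045, -0.005, 0.148, 0, 0.0045, -0.005, 0.148, 0])

```text
t: 7.28
tool_pos: [0.5476, 0.075, 0.0365]
tool_rot: [3.125, -0.265, 0.007]
contact_force: [0.2, 0.1, 0.5]
opening: 0.075
```

```bash
python3 g.py -1 53 37 0
```

```text
t 7.28 fix mm [-1.3651 52.7626 36.5341] toolx ang 0.2604515370931258 tiltZ [ 0.0037 -0.0059 -1.    ] F [0.1998 0.0968 0.4535] T [ 0.0599 -0.0123  0.0018] open 0.07499007445296287 q [ 0.0045  0.0849  1.9268 -0.0066  1.1262  0.1764]
shift [ 0.0004 -0.0002 -0.0005] roll 0.004545736864155302
```

Call:
step_arm(targets=[0, 0, 0, 0, 0, 0, 0, 0, 0, 0, 0, 0, 0, 0, 0, 0, 0, 0, 0, 0], grip=0.035, force=40)

```text
t: 7.7
tool_pos: [0.5498, 0.0751, 0.0397]
tool_rot: [3.125, -0.265, 0.014]
contact_force: [-0.3, 0.6, 6.5]
opening: 0.0436
```

```bash
python3 g.py
```

```text
t 7.7 fix mm [ 0.8158 53.2514 39.6791] toolx ang 0.26926344395722424 tiltZ [ 0.0087 -0.0058 -0.9999] F [-0.267   0.5842  6.5494] T [0.0172 0.2046 0.0111] open 0.04359273289326866 q [ 0.0046  0.0821  1.9237 -0.0064  1.1272  0.1762]
```

Call:
step_arm(targets=[0, 0, -0.02, 0, 0, 0, -0.055, 0, 0, 0.01, -0.057, 0, 0, 0.026, -0.057, -0.12, 0, 0.026, -0.057, -0.24, 0, 0.026, -0.057, -0.36, 0, 0.026, -0.057, -0.48, 0, 0.026, -0.057, -0.6, 0, 0.026, -0.057, -0.72, 0, 0.026, -0.057, -0.84, 0, 0.026, -0.057, -0.96, 0, 0.026, -0.057, -1.08])

```text
t: 8.7
tool_pos: [0.5451, 0.0496, 0.0973]
tool_rot: [2.808, 1.386, 0.01]
contact_force: [-0.1, 0.2, -1.6]
opening: 0.0435
```

```bash
python3 g.py -1 27 95 90
```

```text
t 8.7 fix mm [ 0.634  27.3381 97.2963] toolx ang 62.49301869664703 tiltZ [ 0.0099 -0.0059 -0.9999] F [-0.0729  0.2433 -1.6339] T [-0.0068 -0.0177  0.0053] open 0.043454385301963404 q [-0.0424 -0.0154  1.9151 -0.0058  1.2318 -0.9576]
shift [-0.0011 -0.0013  0.0023] roll -0.4800873910280305
```

Call:
step_arm(targets=[-0.001, -0.001, 0, -0.12, -0.001, -0.001, 0, -0.24, -0.001, -0.001, 0, -0.36, -0.001, -0.001, 0, -0.48, -0.001, -0.001, 0, -0.48, -0.001, -0.001, 0, -0.48])

```text
t: 9.2
tool_pos: [0.5439, 0.0493, 0.0977]
tool_rot: [2.4, 2.009, 0.007]
contact_force: [-0.0, 0.3, -1.6]
opening: 0.0437
```

```bash
python3 d.py w8; python3 g.py -0.5 27 40 90
```

```text
[0.54386285 0.0493313  0.09761172] 9.25
t 9.25 fix mm [-0.581  26.8343 97.6117] toolx ang 89.83143584878731 tiltZ [ 0.0106 -0.0059 -0.9999] F [-0.0455  0.6745 -1.2328] T [-0.0086 -0.0468 -0.0164] open 0.04363932537996608 q [-0.043  -0.0194  1.9184 -0.0058  1.2317 -1.4354]
shift [ 0.0004 -0.0006  0.0576] roll -0.0029419994394913173
```

View pics/w8.png

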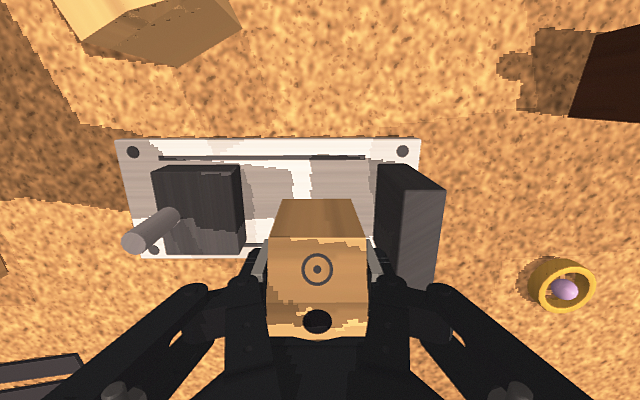

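Call:
step_arm(targets=[0, -0.0005, 0.03, 0, 0, -0.0005, 0.045, 0, 0, -0.0005, 0.052, 0, 0, -0.0005, 0.055, 0, 0, -0.0005, 0.057, 0, 0, -0.0005, 0.058, 0, 0, -0.0005, 0.058, 0])

```text
t: 9.83
tool_pos: [0.5448, 0.0489, 0.0409]
tool_rot: [2.399, 2.009, 0.008]
contact_force: [-1.4, -1.0, 0.0]
opening: 0.0433
```

```bash
python3 g.py -0.5 27 40 90
```

```text
t 9.83 fix mm [ 0.441  26.5845 40.8647] toolx ang 89.81887409764552 tiltZ [ 0.0123 -0.0063 -0.9999] F [-1.4174 -0.9633  0.0308] T [-0.0768  0.1747  0.0217] open 0.04333263994025316 q [-0.0436  0.06    1.9448 -0.0064  1.1243 -1.4349]
shift [ 0.0004 -0.001   0.0009] roll -0.003161243356731685
```

Call:
step_arm(targets=[0, -0.001, 0.0015, 0, 0, -0.001, 0.0015, 0, 0, -0.001, 0.0015, 0])

```text
t: 10.08
tool_pos: [0.545, 0.0489, 0.0407]
tool_rot: [2.398, 2.007, 0.011]
contact_force: [-1.3, -1.9, 3.4]
opening: 0.0436
```

Call:
step_arm(targets=[0, 0, 0, 0, 0, 0, 0, 0, 0, 0, 0, 0, 0, 0, -0.03, 0, 0, 0, -0.06, 0, 0, 0, -0.1, 0, 0, 0, -0.13, 0, -0.02, 0, -0.13, 0], grip=0.056)

```text
t: 10.75
tool_pos: [0.5443, 0.032, 0.1793]
tool_rot: [2.388, 2.005, 0.03]
contact_force: [0.7, 0.0, 0.9]
opening: 0.0558
```

```bash
python3 d.py w9; python3 g.py 0 -87 110 90
```

```text
[0.54220699 0.02810941 0.17597828] 10.8
t 10.8 fix mm [  1.4537   5.6454 175.9783] toolx ang 89.82878617220514 tiltZ [ 0.0243 -0.0088 -0.9997] F [ 0.3301 -2.7377 -1.3823] T [-0.1131 -0.0196 -0.0167] open 0.05574395303027101 q [-0.0818 -0.1196  1.8749 -0.0069  1.3613 -1.4747]
shift [-0.0924 -0.0029  0.0663] roll -0.0029882450199631076
```

View pics/w9.png

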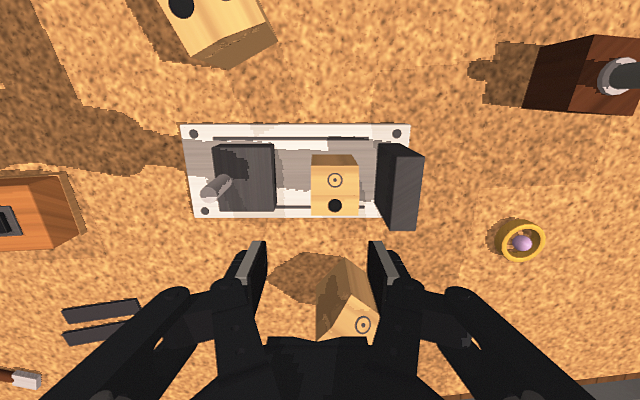

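Call:
step_arm(targets=[-0.04, -0.001, 0, 0, -0.08, -0.002, 0, 0, -0.092, -0.003, 0.02, 0, -0.092, -0.003, 0.06, 0, -0.092, -0.003, 0.06, 0, -0.092, -0.003, 0.06, 0], grip=0.05)

```text
t: 11.3
tool_pos: [0.5221, -0.0617, 0.113]
tool_rot: [2.397, 2.006, 0.015]
contact_force: [-0.4, 0.3, -0.0]
opening: 0.0498
```

```bash
python3 g.py 0 -87 54 90
```

```text
t 11.3 fix mm [ -2.8181 -86.2422 113.0046] toolx ang 89.79241847158364 tiltZ [ 0.0177 -0.0063 -0.9998] F [-0.3595  0.2501 -0.0308] T [0.04   0.0112 0.0014] open 0.04977033048435448 q [-0.2583 -0.0936  1.9615 -0.0017  1.2549 -1.6514]
shift [-0.0006  0.0017  0.059 ] roll -0.0036229811371878196
```

Call:
step_arm(targets=[0, 0.003, 0.04, 0, 0, 0.003, 0.058, 0, 0, 0.003, 0.058, 0, 0, 0.003, 0.058, 0])

```text
t: 11.63
tool_pos: [0.5264, -0.0619, 0.0557]
tool_rot: [2.396, 2.007, 0.015]
contact_force: [0.2, -1.0, -0.3]
opening: 0.0499
```

Call:
step_arm(targets=[0, 0, 0, 0, 0, 0, 0, 0, 0, 0, 0, 0, 0, 0, 0, 0], grip=0.01, force=40)

```text
t: 11.97
tool_pos: [0.5283, -0.0623, 0.0585]
tool_rot: [2.393, 2.005, 0.019]
contact_force: [-1.3, 0.2, 7.4]
opening: 0.0149
```

```bash
python3 g.py 0 -18 55 90
```

```text
t 11.97 fix mm [  3.4219 -85.8369  58.4788] toolx ang 89.84589988119568 tiltZ [ 0.0218 -0.007  -0.9997] F [-1.3329  0.1596  7.4238] T [0.0411 0.1663 0.0174] open 0.01491579034581491 q [-0.2567 -0.0083  1.9806 -0.0014  1.1463 -1.6507]
shift [ 0.0678 -0.0037  0.0032] roll -0.002689554450849607
```

Call:
step_arm(targets=[0.012, 0, 0, 0, 0.024, 0, 0, 0, 0.034, 0, 0, 0, 0.04, 0, 0, 0, 0.044, 0, 0, 0, 0.048, 0, 0, 0, 0.052, 0, 0, 0, 0.056, 0, 0, 0, 0.06, 0, 0, 0, 0.064, 0, 0, 0, 0.067, 0, 0, 0, 0.067, 0, 0, 0])

```text
t: 12.97
tool_pos: [0.54, 0.0043, 0.0585]
tool_rot: [2.394, 2.006, 0.019]
contact_force: [-3.4, -2.0, 3.7]
opening: 0.0144
```

```bash
python3 d.py w10; python3 g.py 0 -18 55 90
```

```text
[0.53998424 0.0042413  0.05851861] 13.0167
t 13.02 fix mm [  3.3871 -18.2479  58.5186] toolx ang 89.86395088003714 tiltZ [ 0.0212 -0.0061 -0.9998] F [-4.1038 -0.3464  3.3703] T [-0.1641  0.6195 -0.052 ] open 0.014568513350061381 q [-0.1282  0.0115  1.9608 -0.0037  1.1475 -1.5216]
shift [ 0.0002 -0.0035  0.0034] roll -0.0023745050877929464
```

View pics/w10.png

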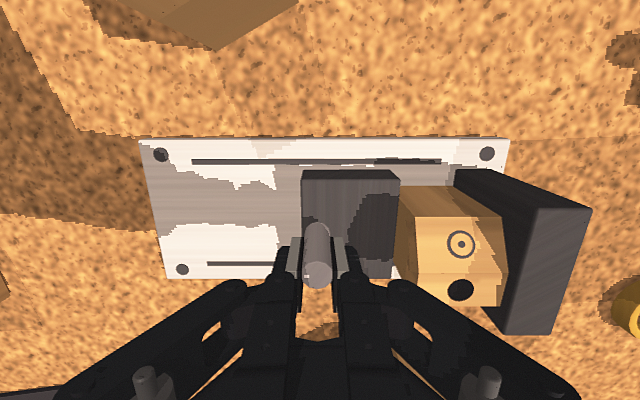

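Call:
step_arm(targets=[0.001, 0, 0, 0, 0.002, 0, 0, 0, 0.003, 0, 0, 0, 0.004, 0, 0, 0, 0.004, 0, 0, 0])

```text
t: 13.43
tool_pos: [0.5401, 0.0047, 0.0586]
tool_rot: [2.39, 2.004, 0.009]
contact_force: [-5.7, -14.9, 3.4]
opening: 0.0147
```

```bash
python3 g.py 0 -18 55 90
```

```text
t 13.43 fix mm [  3.3713 -17.7351  58.568 ] toolx ang 89.89360668172071 tiltZ [ 0.0191 -0.0134 -0.9997] F [ -5.7265 -14.8819   3.3817] T [-2.2881  0.9076  0.0268] open 0.01474484935093011 q [-0.1233  0.0131  1.9591 -0.012   1.1488 -1.514 ]
shift [-0.0002 -0.0034  0.0035] roll -0.0018569137060958434
```

Call:
step_arm(targets=[0, 0, 0, 0, 0, 0, 0, 0, 0, 0, 0, 0, 0, 0, -0.03, 0, 0, 0, -0.07, 0, 0, 0, -0.11, 0, 0.04, 0, -0.15, 0, 0.08, -0.02, -0.18, 0, 0.12, -0.04, -0.19, 0, 0.15, -0.06, -0.19, 0, 0.15, -0.06, -0.19, 0, 0.15, -0.06, -0.19, 0], grip=0.05)

```text
t: 14.43
tool_pos: [0.5028, 0.1698, 0.2476]
tool_rot: [2.385, 2.011, 0.016]
contact_force: [-0.2, -0.1, 0.6]
opening: 0.0497
```

```bash
python3 d.py w11; python3 g.py
```

```text
[0.50328589 0.16785756 0.24676805] 14.4833
t 14.48 fix mm [-61.021  136.5702 246.7681] toolx ang 90.14468679769072 tiltZ [ 0.0214 -0.012  -0.9997] F [ 0.1753 -0.2164 -0.1161] T [-0.0535 -0.0022 -0.0071] open 0.049780448462076396 q [ 0.19   -0.1955  1.8229 -0.0159  1.4953 -1.2088]
```

View pics/w11.png

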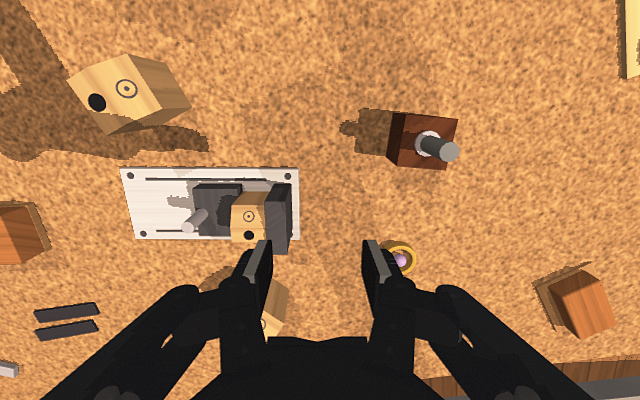

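```bash
python3 -c "
from g import *
import pickle
w=pickle.load(open('w11.pkl','rb'))
save(w,'w11c',(375,95,475,185),6)
for uv,z in [((450,152.5),.12),((429,144),.065),((403,112),.06),((458,119),.06),((447,170),.06),((389,166),.06)]: print(atz(w,uv,z),dep(w,uv))
"
```

```text
[0.4898 0.3011 0.12  ] [0.4896 0.3008 0.1207]
[0.4896 0.3014 0.065 ] [0.4838 0.2912 0.0931]
[0.4496 0.2758 0.06  ] [0.4545 0.2921 0.0014]
[0.4678 0.3368 0.06  ] [0.476  0.3642 0.0009]
[0.5257 0.3233 0.06  ] [0.5443 0.3484 0.0009]
[0.5091 0.2549 0.06  ] [0.5245 0.2675 0.0014]
```

View pics/w11c.png

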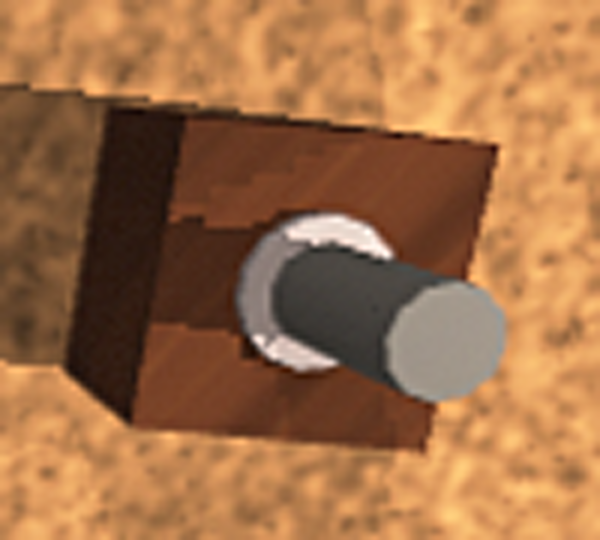

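```bash
cat > gw.py <<'E'
from g import *
o,R,ang=show(); T=np.array([float(v)/1000 for v in sys.argv[1:4]])
print("tool world",o["tool_pos"],"shift",R.T@(T-o["tool_pos"]))
E
python3 gw.py 490 300.5 150
```

```text
t 14.48 fix mm [-61.021  136.5702 246.7681] toolx ang 90.14468679769072 tiltZ [ 0.0214 -0.012  -0.9997] F [ 0.1753 -0.2164 -0.1161] T [-0.0535 -0.0022 -0.0071] open 0.049780448462076396 q [ 0.19   -0.1955  1.8229 -0.0159  1.4953 -1.2088]
tool world [0.5033 0.1679 0.2468] shift [ 0.1292 -0.0379  0.0949]
```

Call:
step_arm(targets=[0.04, -0.01, 0.01, 0, 0.08, -0.02, 0.03, 0, 0.115, -0.034, 0.06, 0, 0.129, -0.038, 0.09, 0, 0.129, -0.038, 0.095, 0, 0.129, -0.038, 0.095, 0, 0.129, -0.038, 0.095, 0])

```text
t: 15.07
tool_pos: [0.4901, 0.2994, 0.1494]
tool_rot: [2.386, 2.008, 0.011]
contact_force: [0.3, 0.5, 0.3]
opening: 0.0499
```

```bash
python3 d.py w12; python3 gw.py 490 300.5 85
```

```text
[0.49109076 0.2995049  0.15103614] 15.1167
t 15.12 fix mm [-95.7722 264.1323 151.0361] toolx ang 90.06789879569715 tiltZ [ 0.0231 -0.0116 -0.9997] F [-0.3977  0.8546  1.8007] T [-0.003  -0.0071  0.0015] open 0.050044235000613585 q [ 0.4281 -0.0111  1.8149 -0.0208  1.3217 -0.9654]
tool world [0.4911 0.2995 0.151 ] shift [ 0.0013 -0.0029  0.066 ]
```

View pics/w12.png

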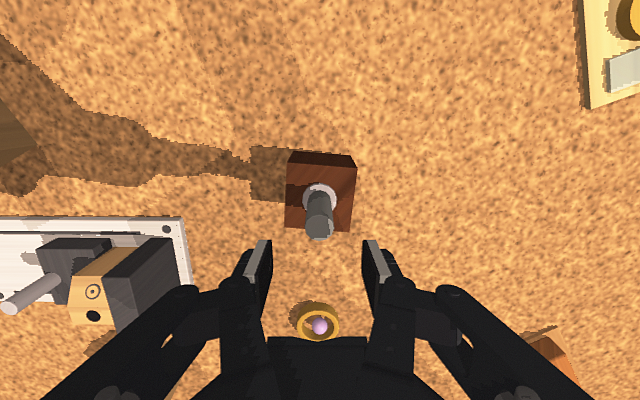

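```bash
python3 -c "
from h import *
import pickle
w=pickle.load(open('w12.pkl','rb'))
print(atz(w,(319,230),.12),dep(w,(319,230)),atz(w,(319.5,196),.065))"
```

```text
[0.49073563 0.29969845 0.12      ] [0.49036561 0.29976336 0.12078162] [0.48516574 0.3009766  0.065     ]
```

Call:
step_arm(targets=[0.001, -0.002, 0.03, 0, 0.001, -0.002, 0.055, 0, 0.001, -0.002, 0.065, 0, 0.001, -0.002, 0.065, 0, 0.001, -0.002, 0.065, 0])

```text
t: 15.53
tool_pos: [0.4919, 0.2996, 0.0874]
tool_rot: [2.387, 2.005, 0.018]
contact_force: [1.0, 0.4, 0.1]
opening: 0.0498
```

Call:
step_arm(targets=[0, 0, 0, 0, 0, 0, 0, 0, 0, 0, 0, 0, 0, 0, 0, 0], grip=0.01, force=30)

```text
t: 15.87
tool_pos: [0.4934, 0.3001, 0.0899]
tool_rot: [2.386, 2.004, 0.024]
contact_force: [-0.6, -1.7, 5.5]
opening: 0.019
```

```bash
python3 gw.py 490 300 146
```

```text
t 15.87 fix mm [-93.5643 265.1147  89.9105] toolx ang 89.99516090147976 tiltZ [ 0.0284 -0.0098 -0.9995] F [-0.6144 -1.6652  5.4901] T [-0.1748  0.0481 -0.0081] open 0.018988015159075614 q [ 0.4277  0.058   1.8542 -0.0222  1.2077 -0.9619]
tool world [0.4934 0.3001 0.0899] shift [-0.001  -0.0017 -0.0562]
```

Call:
step_arm(targets=[0, 0, -0.015, 0, 0, 0, -0.04, 0, 0, 0, -0.066, 0, 0, 0, -0.066, 0, 0, 0.02, -0.066, 0, 0, 0.04, -0.066, 0, 0, 0.054, -0.066, 0, 0, 0.054, -0.05, 0, 0, 0.054, -0.035, 0, 0, 0.054, -0.025, 0, 0, 0.054, -0.025, 0, 0, 0.054, -0.025, 0])

```text
t: 16.87
tool_pos: [0.545, 0.2908, 0.1151]
tool_rot: [2.386, 2.005, 0.02]
contact_force: [0.1, -1.3, -0.9]
opening: 0.0193
```

```bash
python3 d.py w13; python3 gw.py 490 300 115
```

```text
[0.54567718 0.29117234 0.11641791] 16.9167
t 16.92 fix mm [-40.5669 265.3537 116.4179] toolx ang 90.01418981883756 tiltZ [ 0.0281 -0.0099 -0.9996] F [ 0.3432  0.8599 -1.483 ] T [ 0.0178 -0.0054  0.0158] open 0.01904065464670187 q [ 0.3788  0.12    1.7397 -0.0205  1.2594 -1.0126]
tool world [0.5457 0.2912 0.1164] shift [-0.0009 -0.0564 -0.0002]
```

View pics/w13.png

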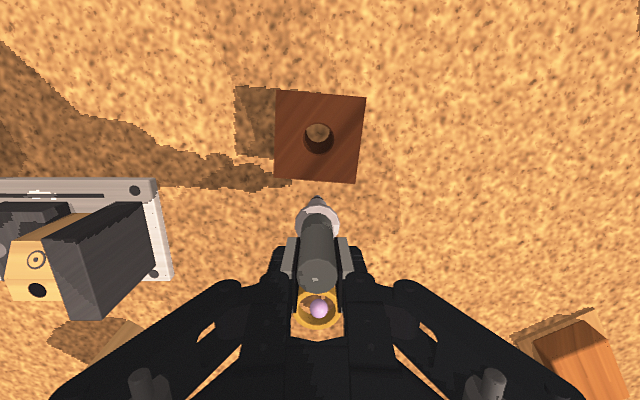

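Call:
step_arm(targets=[0, -0.008, 0, 0, 0, -0.014, 0, 0, 0, -0.018, 0, 0, 0, -0.022, 0.0005, 0, 0, -0.026, 0.001, 0, 0, -0.03, 0.002, 0, 0, -0.034, 0.003, 0, 0, -0.036, 0.003, 0, 0, -0.036, 0.003, 0], force=25)

```text
t: 17.67
tool_pos: [0.5103, 0.2976, 0.1128]
tool_rot: [2.385, 2.004, 0.025]
contact_force: [3.8, 0.2, 3.0]
opening: 0.019
```

```bash
python3 d.py w14; python3 gw.py 490 300 115
```

```text
[0.51040336 0.29761032 0.11272759] 17.7167
t 17.72 fix mm [-76.4226 265.6021 112.7276] toolx ang 90.02186971831213 tiltZ [ 0.0288 -0.0093 -0.9995] F [ 3.4859 -0.2136  1.8151] T [-0.0386 -0.7697 -0.0358] open 0.01897466966904585 q [ 0.4115  0.0611  1.8094 -0.0211  1.2485 -0.9796]
tool world [0.5104 0.2976 0.1127] shift [-0.0012 -0.0204 -0.0029]
```

View pics/w14.png

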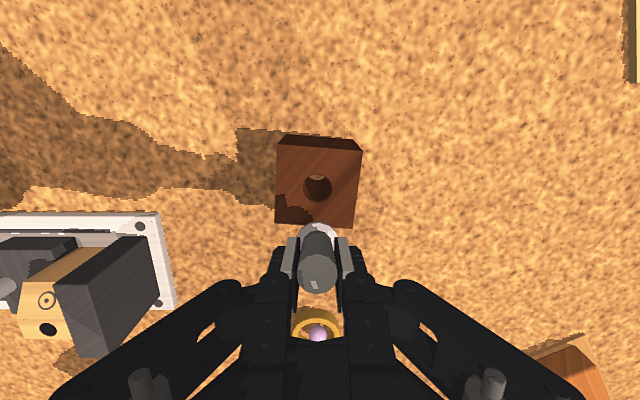

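Call:
step_arm(targets=[0, -0.004, 0.001, 0, 0, -0.008, 0.0025, 0, 0, -0.012, 0.004, 0, 0, -0.015, 0.005, 0, 0, -0.018, 0.0065, 0, 0, -0.018, 0.0065, 0])

```text
t: 18.22
tool_pos: [0.4921, 0.3007, 0.1052]
tool_rot: [2.385, 2.005, 0.024]
contact_force: [3.5, -0.1, 2.3]
opening: 0.0193
```

```bash
python3 d.py w15; python3 gw.py 490 300 115
```

```text
[0.49229323 0.30067486 0.10527886] 18.2667
t 18.27 fix mm [-94.7899 265.4924 105.2789] toolx ang 90.0358216746032 tiltZ [ 0.028  -0.0094 -0.9996] F [ 3.0832 -0.1615  1.4637] T [-0.1024 -0.7873  0.0248] open 0.01953156287946537 q [ 0.4292  0.0381  1.8468 -0.0214  1.2352 -0.9619]
tool world [0.4923 0.3007 0.1053] shift [-0.0011 -0.0019 -0.0098]
```

View pics/w15.png

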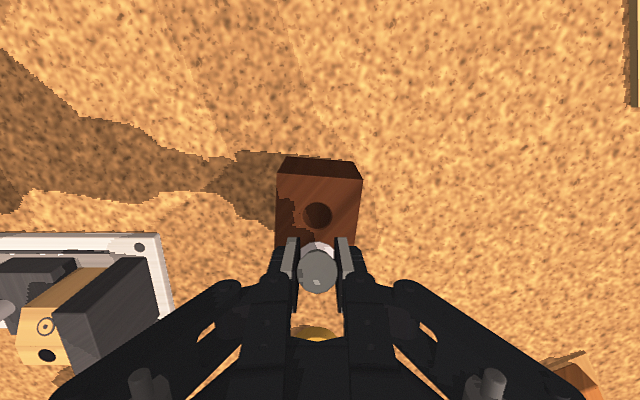

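```bash
cat > tilt.py <<'E'
from g import *
import pickle
def fit(w,c,r,name=""):
    P=[]
    for v in range(int(c[1]-r),int(c[1]+r)+1):
        for u in range(int(c[0]-r),int(c[0]+r)+1):
            if (u-c[0])**2+(v-c[1])**2<=r*r and w["depth"][v,u]>0: P.append(dep(w,(u,v)))
    P=np.array(P); m=np.median(P,0); 
    for _ in range(3):
        cc=P.mean(0);U,S,V=np.linalg.svd(P-cc);n=V[2]; n=n if n[2]>0 else -n
        d=(P-cc)@n; k=abs(d)<max(2*d.std(),3e-4); P=P[k]
    nf=np.array([np.cos(A)*n[0]+np.sin(A)*n[1],-np.sin(A)*n[0]+np.cos(A)*n[1],n[2]])
    print("centre",cc,"n fix",nf,"tilt deg x",np.degrees(np.arctan2(-nf[0],nf[2])),"y",np.degrees(np.arctan2(nf[1],nf[2])),"rms mm",d.std()*1000,len(P)); return cc,n
if __name__=="__main__":
    w=pickle.load(open(sys.argv[1]+".pkl","rb"))
    fit(w,(float(sys.argv[2]),float(sys.argv[3])),float(sys.argv[4]))
E
python3 tilt.py w15 318 271 13;python3 tilt.py w14 319 272 13;python3 tilt.py w12 319 230 7
python3 - <<'E'
from h import *
s=imaging.get_image("scene"); save(s,"s2",(400,180,540,310),5)
E
```

```text
centre [0.4855 0.3017 0.1346] n fix [-0.4939  0.0137  0.8694] tilt deg x 29.59899411920464 y 0.900722561941723 rms mm 0.4901807708711572 472
centre [0.5038 0.2992 0.1429] n fix [-0.2297 -0.0289  0.9728] tilt deg x 13.285340579977627 y -1.7000243473575358 rms mm 0.486483582356472 477
centre [0.4903 0.2997 0.1209] n fix [-0.0081  0.0343  0.9994] tilt deg x 0.46321322457622255 y 1.9655367960866454 rms mm 0.5146350660759376 135
```

View pics/s2.png

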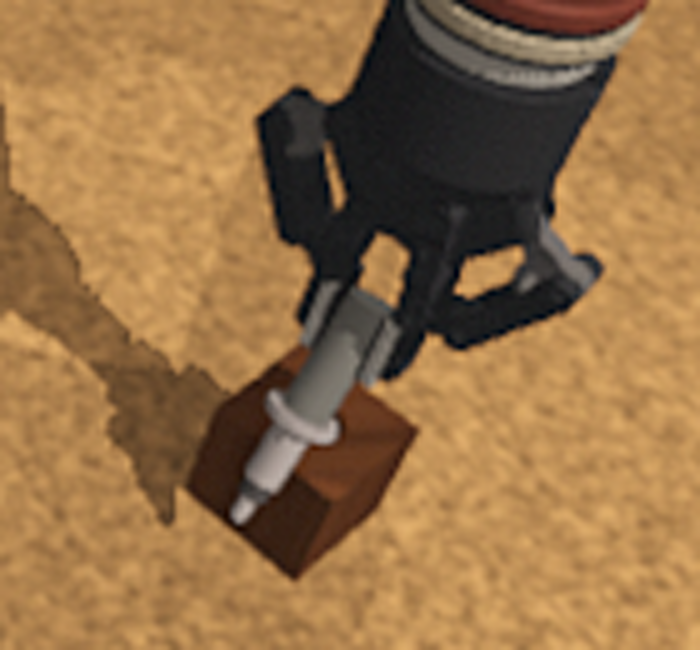

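Call:
step_arm(targets=[0, 0.001, 0, 0, 0, 0.001, -0.004, 0, 0, 0.001, -0.015, 0, 0, 0.001, -0.04, 0, 0, 0.001, -0.075, 0, -0.03, 0.001, -0.1, 0, -0.07, 0.001, -0.1, 0, -0.1, 0.001, -0.1, 0, -0.1, 0.001, -0.1, 0, -0.1, 0.001, -0.1, 0], force=60)

```text
t: 19.15
tool_pos: [0.472, 0.202, 0.2054]
tool_rot: [2.39, 2.004, 0.021]
contact_force: [-0.4, -0.5, -0.8]
opening: 0.0184
```

```bash
python3 d.py w16; python3 g.py -60 53 200 90; python3 tilt.py w16 318 271 13
```

```text
[0.47235895 0.20281829 0.20534248] 19.2
t 19.2 fix mm [-97.5218 165.6634 205.3425] toolx ang 89.97652450266249 tiltZ [ 0.0255 -0.0087 -0.9996] F [-0.0113 -0.3328 -0.1917] T [0.0591 0.0288 0.0284] open 0.017946131588248006 q [ 0.2691 -0.2137  1.9078 -0.0153  1.4253 -1.1257]
shift [-0.1126  0.0374  0.0068] roll -0.000409724722083041
centre [0.4655 0.2031 0.2348] n fix [-0.4654  0.003   0.8851] tilt deg x 27.73728143843186 y 0.19552206163822514 rms mm 0.5067334008764774 465
```

View pics/w16.png

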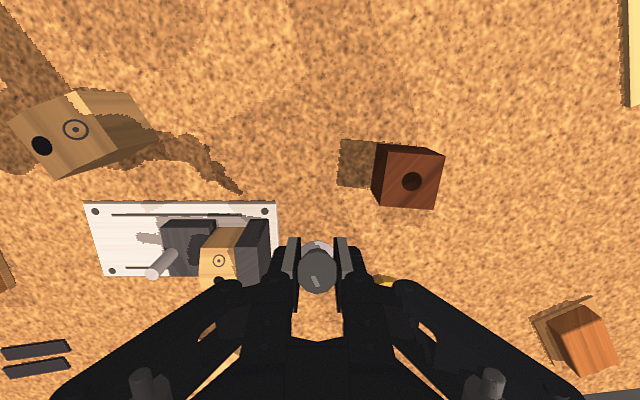

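Call:
step_arm(targets=[-0.03, 0.02, 0.005, 0, -0.05, 0.035, 0.01, 0, -0.05, 0.035, 0.01, 0, -0.05, 0.035, 0.01, 0, -0.05, 0.035, 0.01, 0])

```text
t: 19.62
tool_pos: [0.498, 0.1485, 0.1961]
tool_rot: [2.389, 2.007, 0.02]
contact_force: [0.0, -0.2, -0.4]
opening: 0.0181
```

```bash
python3 d.py w17; python3 g.py -60 53 200 90; python3 tilt.py w17 318 271 13
```

```text
[0.49801102 0.14863299 0.19628777] 19.6667
t 19.67 fix mm [-62.8959 116.7235 196.2878] toolx ang 90.05451079757655 tiltZ [ 0.0243 -0.0081 -0.9997] F [ 0.2    -0.0175 -2.6277] T [ 0.0345  0.0275 -0.0156] open 0.018398912107782564 q [ 0.1531 -0.1931  1.9054 -0.0119  1.4065 -1.2433]
shift [-0.0637  0.0029 -0.0034] roll 0.0009513928955987761
centre [0.4915 0.1496 0.2255] n fix [-0.4554 -0.0141  0.8902] tilt deg x 27.091645174937607 y -0.9061585006175911 rms mm 0.49137553080294516 465
```

View pics/w17.png

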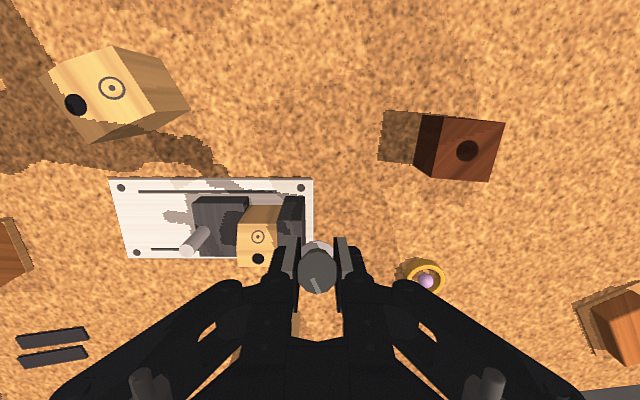

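```bash
cat > tip.py <<'E'
from tilt import *
w=pickle.load(open(sys.argv[1]+".pkl","rb")); su=(float(sys.argv[2]),float(sys.argv[3])); r=float(sys.argv[4])
c,n=fit(w,(318,271),13)
print("bevel:"); b,nb=fit(w,su,r)
o,R,ang=show()
S=atz(w,su,.075); print("spot z75 fix",w2f(S)*1000,"depth",w2f(b)*1000, "expected -10 53 75")
# tip from handle end: centre known by ray to disc centre too
tip=c-.112*n; print("disc rel tool (tool axes)",R.T@(c-o["tool_pos"])*1000,"tip rel tool",R.T@(tip-o["tool_pos"])*1000,"tip fix",w2f(tip)*1000)
print("angle gauge/bevel deg",np.degrees(np.arccos(n@nb)))
E
python3 tip.py w17 258 237 8; python3 tip.py w16 219 261 7
python3 -c "
import cv2
im=cv2.imread('pics/w17.png')[225:310,225:360]; cv2.imwrite('pics/w17c.png',cv2.resize(im,None,fx=5,fy=5,interpolation=cv2.INTER_CUBIC))"
```

```text
centre [0.4915 0.1496 0.2255] n fix [-0.4554 -0.0141  0.8902] tilt deg x 27.091645174937607 y -0.9061585006175911 rms mm 0.49137553080294516 465
bevel:
centre [0.5386 0.0777 0.0767] n fix [-0.5098  0.0068  0.8603] tilt deg x 30.65188559984924 y 0.45150569495120885 rms mm 0.5803866641790899 176
t 19.67 fix mm [-62.8959 116.7235 196.2878] toolx ang 90.05451079757655 tiltZ [ 0.0243 -0.0081 -0.9997] F [ 0.2    -0.0175 -2.6277] T [ 0.0345  0.0275 -0.0156] open 0.018398912107782564 q [ 0.1531 -0.1931  1.9054 -0.0119  1.4065 -1.2433]
spot z75 fix [-9.6666 53.4482 75.    ] depth [-10.6224  53.8922  76.6791] expected -10 53 75
disc rel tool (tool axes) [ -0.3254  -5.8738 -29.4108] tip rel tool [ 1.5799 42.5858 71.5448] tip fix [-18.5117 118.0793 125.8399]
angle gauge/bevel deg 3.755411933141706
centre [0.4655 0.2031 0.2348] n fix [-0.4654  0.003   0.8851] tilt deg x 27.73728143843186 y 0.19552206163822514 rms mm 0.5067334008764774 465
bevel:
centre [0.5387 0.0776 0.0766] n fix [-0.487  -0.0056  0.8734] tilt deg x 29.145889976665774 y -0.3701791210464523 rms mm 0.7058589042261172 143
t 19.67 fix mm [-62.8959 116.7235 196.2878] toolx ang 90.05451079757655 tiltZ [ 0.0243 -0.0081 -0.9997] F [ 0.2    -0.0175 -2.6277] T [ 0.0345  0.0275 -0.0156] open 0.018398912107782564 q [ 0.1531 -0.1931  1.9054 -0.0119  1.4065 -1.2433]
spot z75 fix [-9.3992 53.141  75.    ] depth [-10.5257  53.8053  76.6232] expected -10 53 75
disc rel tool (tool axes) [ 47.9356 -40.4078 -39.7432] tip rel tool [47.9225  9.1891 60.6766] tip fix [-52.2172 164.4274 135.6828]
angle gauge/bevel deg 1.493499037531342
```

View pics/w17c.png

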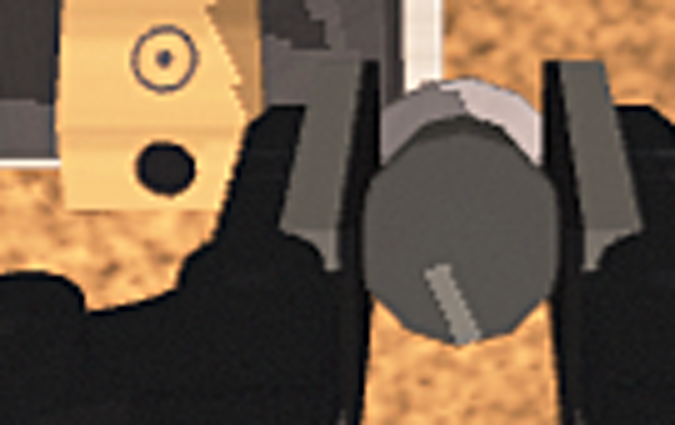

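```bash
cat > sc.py <<'E'
from tilt import *
s=imaging.get_image("scene"); pickle.dump(s,open(sys.argv[1]+".pkl","wb"))
o,R,ang=show()
for k in ["gauge_tip","spot","gauge"]:
    for d in imaging.mark_of(k,s)[:3]: print(k,d["uv"],d["score"])
for b in [26,28,30,32]:
    # tilt b (world) of gauge; disc centre rel tool fixed
    c=o["tool_pos"]+R@(np.array([-.0003,-.0059,-.0294])); n=np.array([-np.sin(np.radians(b))*np.cos(A),-np.sin(np.radians(b))*np.sin(A),np.cos(np.radians(b))])
    print(b,"tip px",proj(s,c-.112*n),"disc",proj(s,c))
print("spot px",proj(s,f2w(-.0097,.0534,.075)))
u0,v0,u1,v1=[int(x) for x in sys.argv[2:6]]; save(s,sys.argv[1],(u0,v0,u1,v1),5)
E
python3 sc.py s3 310 130 460 250
```

```text
t 19.72 fix mm [-62.8504 116.754  196.4498] toolx ang 90.07191095826606 tiltZ [ 0.0248 -0.0082 -0.9997] F [ 0.5115  0.081  -1.3802] T [0.0291 0.0827 0.0613] open 0.018499794406442206 q [ 0.1533 -0.1934  1.9054 -0.012   1.4063 -1.2434]
spot [369.4, 166.8] 0.54
spot [311.0, 262.5] 0.51
gauge [399.3, 198.0] 0.65
26 tip px [389.3386 222.4766] disc [412.5344 175.0947]
28 tip px [388.3845 222.719 ] disc [412.5344 175.0947]
30 tip px [387.451  222.9082] disc [412.5344 175.0947]
32 tip px [386.5392 223.0434] disc [412.5344 175.0947]
spot px [361.3843 224.8527]
```

View pics/s3.png

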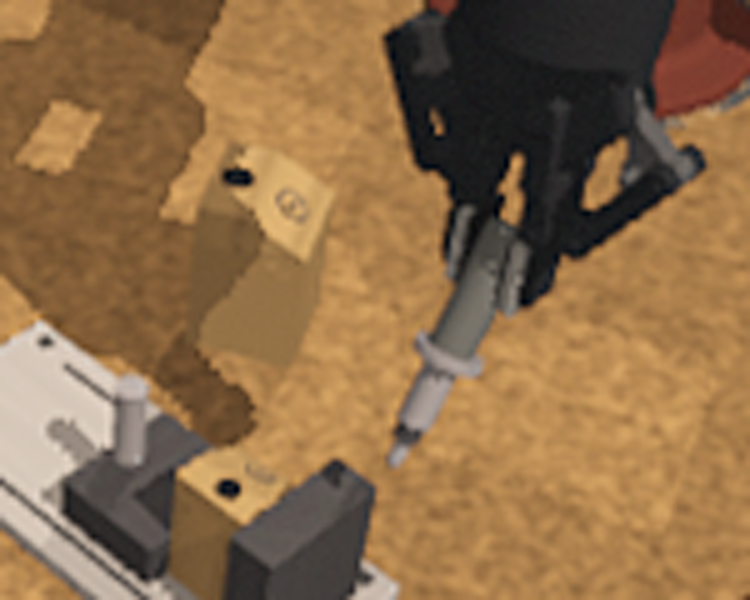

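```bash
python3 g.py -77 265.5 170 90;python3 g.py -77 265.5 105 90
```

```text
t 19.87 fix mm [-62.6979 116.4092 196.5954] toolx ang 90.0550705758869 tiltZ [ 0.0254 -0.0085 -0.9996] F [-0.6459  0.0066 -1.1305] T [-0.0215  0.0138  0.0418] open 0.01815939909911173 q [ 0.1527 -0.1939  1.9056 -0.0124  1.4061 -1.2436]
shift [ 0.1492 -0.0148  0.0256] roll 0.0009611628701958267
t 19.87 fix mm [-62.6979 116.4092 196.5954] toolx ang 90.0550705758869 tiltZ [ 0.0254 -0.0085 -0.9996] F [-0.6459  0.0066 -1.1305] T [-0.0215  0.0138  0.0418] open 0.01815939909911173 q [ 0.1527 -0.1939  1.9056 -0.0124  1.4061 -1.2436]
shift [ 0.1495 -0.0166  0.0906] roll 0.0009611628701958267
```

Call:
step_arm(targets=[0.04, -0.004, 0, 0, 0.08, -0.008, 0, 0, 0.12, -0.012, 0, 0, 0.149, -0.014, 0, 0, 0.149, -0.014, 0.02, 0, 0.149, -0.016, 0.05, 0, 0.149, -0.016, 0.08, 0, 0.149, -0.016, 0.09, 0, 0.149, -0.016, 0.09, 0, 0.149, -0.016, 0.09, 0])

```text
t: 20.7
tool_pos: [0.5102, 0.2972, 0.1059]
tool_rot: [2.387, 2.007, 0.021]
contact_force: [0.6, 0.2, -0.4]
opening: 0.0184
```

```bash
python3 g.py -99 265.5 103 90
```

```text
t 20.7 fix mm [-76.5062 265.1893 105.89  ] toolx ang 90.0657009637722 tiltZ [ 0.0251 -0.0086 -0.9996] F [ 0.5965  0.2058 -0.4146] T [ 0.0211  0.0487 -0.0452] open 0.018399053712818452 q [ 0.41    0.0699  1.8125 -0.0189  1.2397 -0.9825]
shift [ 0.0003 -0.0226  0.0023] roll 0.0011466981395584254
```

Call:
step_arm(targets=[0, -0.008, 0, 0, 0, -0.014, 0, 0, 0, -0.018, 0.001, 0, 0, -0.021, 0.002, 0, 0, -0.024, 0.003, 0, 0, -0.024, 0.003, 0], force=28)

```text
t: 21.2
tool_pos: [0.4895, 0.3017, 0.1051]
tool_rot: [2.383, 2.005, 0.033]
contact_force: [5.6, -1.3, 0.4]
opening: 0.0182
```

Call:
step_arm(targets=[0, 0, 0, 0, 0, 0, 0, 0, 0, 0, 0, 0], force=60)

```text
t: 21.45
tool_pos: [0.4901, 0.3021, 0.1062]
tool_rot: [2.383, 2.004, 0.037]
contact_force: [1.6, -0.4, 1.5]
opening: 0.0181
```

```bash
python3 d.py w18; python3 g.py -99 265.5 103 90; python3 tilt.py w18 318 271 13
```

```text
[0.49011452 0.30202484 0.1060758 ] 21.5
t 21.5 fix mm [-97.169  266.4458 106.0758] toolx ang 90.09036992132566 tiltZ [ 0.0359 -0.0063 -0.9993] F [ 1.3287 -0.3255  1.0211] T [-0.0284 -0.417   0.0284] open 0.018183518563135003 q [ 0.4332  0.0292  1.8546 -0.0221  1.228  -0.9584]
shift [-0.0009 -0.0019  0.003 ] roll 0.00157725267190076
centre [0.4833 0.3031 0.1354] n fix [-0.5037  0.0016  0.8639] tilt deg x 30.243526657233527 y 0.1055860534574552 rms mm 0.517142003433749 477
```

View pics/w18.png

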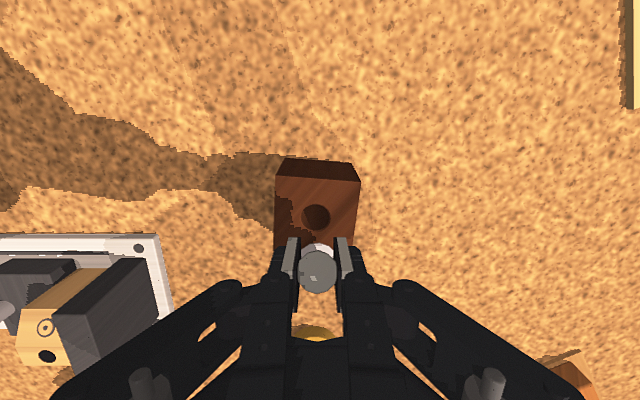

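Call:
step_arm(targets=[0, 0, -0.004, 0, 0, 0.001, -0.015, 0, 0, 0.001, -0.04, 0, 0, 0.001, -0.075, 0, -0.03, 0.001, -0.1, 0, -0.07, 0.01, -0.1, 0, -0.11, 0.02, -0.1, 0, -0.15, 0.035, -0.09, 0, -0.15, 0.035, -0.09, 0, -0.15, 0.035, -0.09, 0])

```text
t: 22.33
tool_pos: [0.495, 0.1471, 0.1967]
tool_rot: [2.388, 2.001, 0.034]
contact_force: [0.3, 0.5, -1.7]
opening: 0.0187
```

```bash
python3 d.py w19;  python3 tip.py w19 258 237 1; python3 sc.py s4 310 130 460 250
```

```text
[0.49512277 0.14843015 0.1971127 ] 22.3833
centre [0.4883 0.1481 0.226 ] n fix [-0.4931  0.016   0.8698] tilt deg x 29.548817380765794 y 1.0515677803227814 rms mm 0.492246656578215 471
bevel:
centre [0.5374 0.0759 0.0762] n fix [-0.6157 -0.4654  0.6359] tilt deg x 44.073718582283604 y -36.19701128672511 rms mm 0.49355271673234 5
t 22.38 fix mm [-65.7057 116.0248 197.1127] toolx ang 89.9795540131272 tiltZ [ 0.0342 -0.0057 -0.9994] F [-0.3839 -0.0181 -0.6229] T [0.0297 0.047  0.0184] open 0.018404038894205634 q [ 0.1531 -0.2083  1.9171 -0.011   1.3998 -1.242 ]
spot z75 fix [-10.9232  51.592   75.    ] depth [-11.5631  51.8818  76.2163] expected -10 53 75
disc rel tool (tool axes) [ -1.496   -5.6663 -29.1218] tip rel tool [-3.2975 46.1513 70.1541] tip fix [-17.1513 112.7332 128.5996]
angle gauge/bevel deg 31.865435644292052
t 22.43 fix mm [-65.7305 116.8914 197.3201] toolx ang 90.08080133136791 tiltZ [ 0.0348 -0.0056 -0.9994] F [ 0.7966  0.5356 -1.0116] T [-0.0345  0.0339  0.0174] open 0.018523195540116756 q [ 0.1548 -0.2079  1.9165 -0.0111  1.3995 -1.2421]
gauge_tip [387.9, 221.8] 0.53
gauge_tip [363.5, 231.7] 0.47
spot [339.3, 236.6] 0.57
spot [311.7, 261.5] 0.47
spot [368.3, 169.1] 0.43
26 tip px [390.3645 221.4715] disc [413.5929 174.0908]
28 tip px [389.4154 221.7097] disc [413.5929 174.0908]
30 tip px [388.4871 221.8948] disc [413.5929 174.0908]
32 tip px [387.5806 222.0258] disc [413.5929 174.0908]
spot px [361.3843 224.8527]
```

View pics/w19.png

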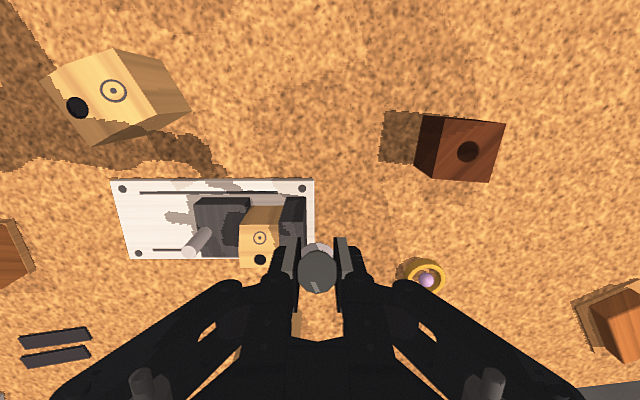

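View pics/s4.png

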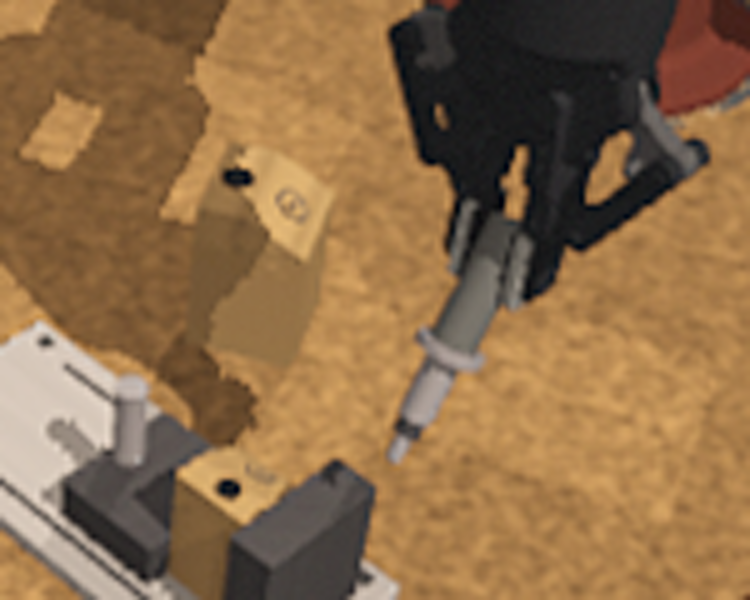

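```bash
python3 -c "
from tilt import *
w=pickle.load(open('w19.pkl','rb')); print(w2f(atz(w,(260,238),.075))*1000); fit(w,(260,238),8)
for k in ['w17','w19']: pass
"; python3 g.py -67 54 170 90
```

```text
[-9.7356 53.6193 75.    ]
centre [0.5387 0.0779 0.0766] n fix [-0.4997  0.0335  0.8655] tilt deg x 29.99994948225127 y 2.2156368679630383 rms mm 0.6967410110926777 185
t 22.58 fix mm [-65.6709 117.7738 197.5369] toolx ang 90.20983166573303 tiltZ [ 0.0357 -0.0059 -0.9993] F [-0.2651  0.3649 -0.84  ] T [-0.0114  0.0619  0.0179] open 0.01825263921292902 q [ 0.1567 -0.2074  1.9157 -0.0116  1.3989 -1.2424]
shift [-0.0638 -0.0026  0.0275] roll 0.0036622534419853622
```

Call:
step_arm(targets=[-0.03, -0.002, 0, 0.004, -0.06, -0.002, 0, 0.004, -0.064, -0.0025, 0.01, 0.004, -0.064, -0.0025, 0.025, 0.004, -0.064, -0.0025, 0.025, 0.004, -0.064, -0.0025, 0.025, 0.004, -0.064, -0.0025, 0.025, 0.004])

```text
t: 23.17
tool_pos: [0.4832, 0.0882, 0.1728]
tool_rot: [2.383, 2.004, 0.037]
contact_force: [1.4, -0.4, -1.9]
opening: 0.0182
```

```bash
python3 d.py w20; python3 tilt.py w20 318 271 13; python3 sc.py s5 300 140 430 250
```

```text
[0.48348201 0.08814021 0.17319608] 23.2167
centre [0.4765 0.0892 0.2021] n fix [-0.492   0.0131  0.8705] tilt deg x 29.47719536526639 y 0.8607471083547533 rms mm 0.5157463676915344 468
t 23.27 fix mm [-66.6277  54.5305 173.3587] toolx ang 90.04627709556999 tiltZ [ 0.037  -0.0058 -0.9993] F [ 0.9238  0.4106 -1.356 ] T [ 0.01    0.0534 -0.0253] open 0.01810920304795242 q [ 0.0325 -0.2584  1.9994 -0.0071  1.3639 -1.3642]
gauge_tip [247.4, 180.1] 0.41
gauge_tip [338.0, 238.1] 0.19
spot [370.1, 167.4] 0.58
spot [309.6, 262.0] 0.39
gauge [374.9, 193.7] 0.67
26 tip px [367.2405 213.5208] disc [387.6615 168.6515]
28 tip px [366.2655 213.7165] disc [387.6615 168.6515]
30 tip px [365.3083 213.8614] disc [387.6615 168.6515]
32 tip px [364.37   213.9547] disc [387.6615 168.6515]
spot px [361.3843 224.8527]
```

View pics/w20.png

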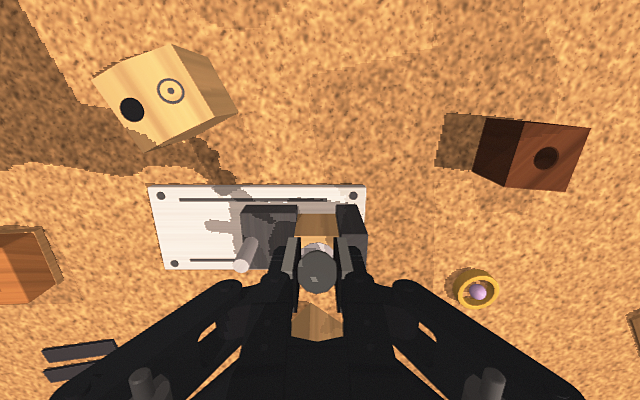

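View pics/s5.png

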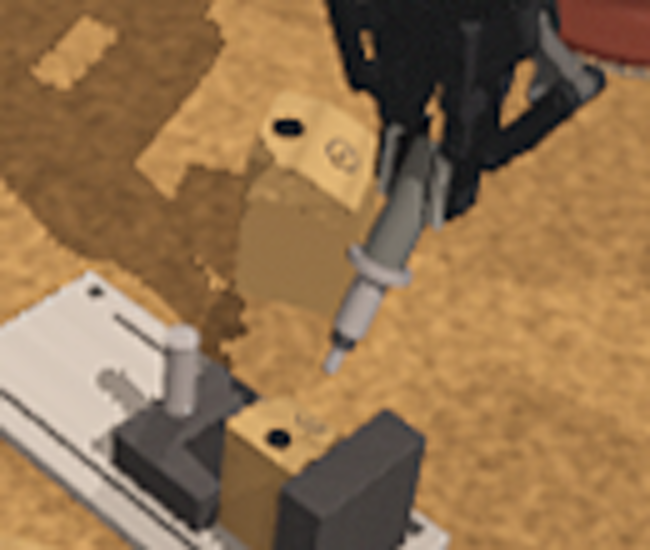

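```bash
cat > dl.py <<'E'
from g import *
o,R,ang=show(); d=np.array([float(v)/1000 for v in sys.argv[1:4]])
D=np.array([np.cos(A)*d[0]-np.sin(A)*d[1],np.sin(A)*d[0]+np.cos(A)*d[1],d[2]]); print("shift",R.T@D)
E
python3 dl.py 3.3 -0.5 -19; python3 dl.py -5 0 8.66
```

```text
t 23.42 fix mm [-66.7266  54.156  173.1273] toolx ang 90.01360701504125 tiltZ [ 0.0367 -0.0059 -0.9993] F [-0.2281  0.0975 -1.5479] T [0.0364 0.0385 0.0137] open 0.018052303521409487 q [ 0.0318 -0.2586  1.9999 -0.0072  1.3638 -1.3642]
shift [-0.0005  0.0026  0.0191]
t 23.42 fix mm [-66.7266  54.156  173.1273] toolx ang 90.01360701504125 tiltZ [ 0.0367 -0.0059 -0.9993] F [-0.2281  0.0975 -1.5479] T [0.0364 0.0385 0.0137] open 0.018052303521409487 q [ 0.0318 -0.2586  1.9999 -0.0072  1.3638 -1.3642]
shift [ 0.     -0.0047 -0.0088]
```

Call:
step_arm(targets=[0, 0.001, 0.007, 0, -0.0005, 0.002, 0.014, 0, -0.0005, 0.0026, 0.019, 0, -0.0005, 0.0026, 0.019, 0, -0.0005, 0.0026, 0.019, 0, -0.0005, 0.0026, 0.019, 0])

```text
t: 23.92
tool_pos: [0.4866, 0.0866, 0.1541]
tool_rot: [2.384, 2.003, 0.038]
contact_force: [0.3, 0.2, -1.6]
opening: 0.0184
```

```bash
python3 d.py w21; python3 tilt.py w21 318 271 13; python3 sc.py s6 320 160 420 250; python3 dl.py 5 0 -8.66
```

```text
[0.48674635 0.08660749 0.15437788] 23.9667
centre [0.4798 0.0876 0.1833] n fix [-0.4948  0.0009  0.869 ] tilt deg x 29.655152625509686 y 0.05728492316771964 rms mm 0.5241564900291069 490
t 24.02 fix mm [-63.2059  53.6995 154.5162] toolx ang 90.01189218684372 tiltZ [ 0.0373 -0.0058 -0.9993] F [ 1.0765  0.8084 -1.2908] T [ 0.0569  0.0176 -0.061 ] open 0.018243485486691302 q [ 0.0294 -0.2328  2.0108 -0.0071  1.3266 -1.3664]
spot [310.0, 260.9] 0.57
spot [368.2, 169.0] 0.4
spot [204.9, 213.4] 0.33
gauge [375.3, 196.9] 0.77
26 tip px [365.1233 219.9174] disc [385.119  176.0829]
28 tip px [364.1546 220.1329] disc [385.119  176.0829]
30 tip px [363.2034 220.2987] disc [385.119  176.0829]
32 tip px [362.2707 220.4143] disc [385.119  176.0829]
spot px [361.3843 224.8527]
t 24.17 fix mm [-63.2312  53.712  154.5767] toolx ang 90.01209941809827 tiltZ [ 0.0373 -0.0058 -0.9993] F [ 0.5104  0.3723 -0.8231] T [-0.0025  0.0626  0.0185] open 0.018272473810907932 q [ 0.0294 -0.233   2.0108 -0.0071  1.3267 -1.3664]
shift [-0.      0.0047  0.0088]
```

View pics/s6.png

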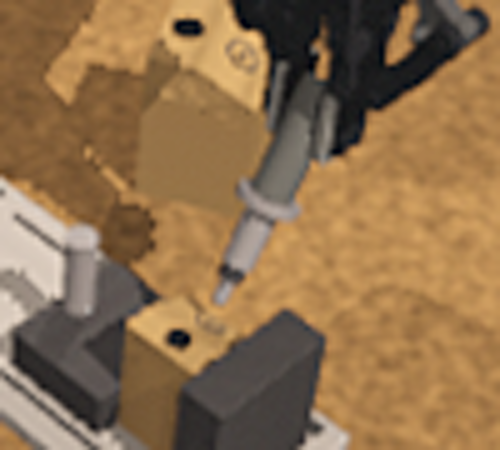

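Call:
step_arm(targets=[0, 0.0014, 0.0026, 0, 0, 0.0028, 0.0053, 0, 0, 0.0042, 0.0079, 0, 0, 0.0049, 0.0092, 0, 0, 0.0049, 0.0092, 0, 0, 0.0049, 0.0092, 0])

```text
t: 24.67
tool_pos: [0.4919, 0.0857, 0.1453]
tool_rot: [2.384, 2.003, 0.038]
contact_force: [-0.2, 0.1, -1.1]
opening: 0.018
```

```bash
python3 d.py w22; python3 tilt.py w22 318 271 13; python3 sc.py s7 320 160 420 250; python3 dl.py 5 0 -8.66
```

```text
[0.49195722 0.08574291 0.14548489] 24.7167
centre [0.4851 0.0867 0.1745] n fix [-0.5017 -0.0077  0.865 ] tilt deg x 30.110706235447605 y -0.5106715398795227 rms mm 0.5482430120589142 488
t 24.77 fix mm [-57.9215  53.7378 145.6298] toolx ang 90.01155912359486 tiltZ [ 0.0375 -0.0058 -0.9993] F [-0.4673 -0.6886 -1.0392] T [ 0.0029  0.0579 -0.0156] open 0.01865322733275538 q [ 0.0273 -0.2106  2.0076 -0.0071  1.3073 -1.3684]
gauge_tip [246.3, 178.1] 0.41
gauge_tip [189.5, 214.1] 0.26
spot [310.7, 261.3] 0.58
spot [341.8, 236.2] 0.36
gauge [369.8, 205.7] 0.8
26 tip px [363.1923 223.7749] disc [382.9886 180.356 ]
28 tip px [362.2209 224.003 ] disc [382.9886 180.356 ]
30 tip px [361.2668 224.182 ] disc [382.9886 180.356 ]
32 tip px [360.331  224.3113] disc [382.9886 180.356 ]
spot px [361.3843 224.8527]
t 24.92 fix mm [-57.9146  53.7697 145.7418] toolx ang 90.01477938064856 tiltZ [ 0.0377 -0.0058 -0.9993] F [-0.0184  0.5057 -1.8021] T [-0.02    0.1022  0.0229] open 0.018458090509062625 q [ 0.0273 -0.2108  2.0076 -0.0071  1.3073 -1.3684]
shift [-0.      0.0047  0.0088]
```

View pics/s7.png

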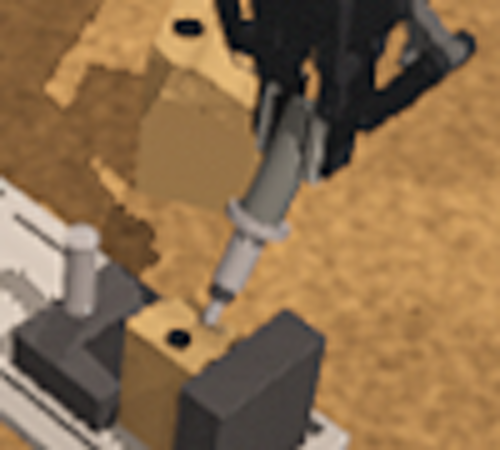

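```bash
cat > fa.py <<'E'
from g import *
F=[];P=[]
for i in range(12):
    imaging.get_image("wrist"); o=monitor.get_obs(); F.append(o["contact_force"]);P.append(o["tool_pos"])
F=np.array(F);f=F.mean(0); n=f2w(-.5,0,.866)-f2w(0,0,0); 
print("t",o["t"],"F",f,"se",F.std(0)/12**.5,"along n",f@n,"pos fix",w2f(np.mean(P,0))*1000)
E
python3 fa.py
```

```text
t 25.5167 F [ 0.0481 -0.1426 -1.1135] se [0.0865 0.214  0.1094] along n -1.0003050539754312 pos fix [-57.9711  53.7391 145.6287]
```

Call:
step_arm(targets=[0, 0.0005, 0.0009, 0, 0, 0.0009, 0.0018, 0, 0, 0.0014, 0.0026, 0, 0, 0.0019, 0.0035, 0, 0, 0.0019, 0.0035, 0, 0, 0.0019, 0.0035, 0])

```text
t: 26.02
tool_pos: [0.494, 0.0854, 0.1423]
tool_rot: [2.384, 2.002, 0.039]
contact_force: [-0.5, 0.5, 0.1]
opening: 0.0182
```

```bash
python3 fa.py
```

```text
t 26.6167 F [-0.6059  0.2403 -0.0494] se [0.1289 0.1354 0.0836] along n 0.27631720105431185 pos fix [-55.9247  53.7557 142.2233]
```

Call:
step_arm(targets=[0, 0.0005, 0.0009, 0, 0, 0.0009, 0.0018, 0, 0, 0.0014, 0.0026, 0, 0, 0.0017, 0.0031, 0, 0, 0.0017, 0.0031, 0, 0, 0.0017, 0.0031, 0, 0, 0.0017, 0.0031, 0])

```text
t: 27.2
tool_pos: [0.4958, 0.0851, 0.1393]
tool_rot: [2.383, 2.002, 0.039]
contact_force: [-1.5, 0.1, 0.9]
opening: 0.0184
```

```bash
python3 fa.py; python3 d.py w23; python3 tilt.py w23 318 271 13;python3 sc.py s8 320 160 420 250
```

```text
t 27.8 F [-1.6504  0.2704  1.5855] se [0.1589 0.1607 0.1181] along n 2.2091644438611806 pos fix [-54.11    53.7636 139.1894]
[0.49577702 0.08509426 0.13914908] 27.85
centre [0.4889 0.086  0.1684] n fix [-0.4996  0.0015  0.8662] tilt deg x 29.97513354250191 y 0.0969722795278566 rms mm 0.5233510675469983 473
t 27.9 fix mm [-54.1069  53.768  139.1704] toolx ang 90.01549623690457 tiltZ [ 0.0375 -0.0058 -0.9993] F [-0.9597  0.5002  1.2354] T [ 0.0747  0.213  -0.0354] open 0.01812794115132622 q [ 0.0258 -0.1942  2.005  -0.007   1.2935 -1.3699]
spot [309.0, 260.1] 0.59
gauge [370.1, 203.2] 0.54
26 tip px [361.8064 226.5541] disc [381.4597 183.4339]
28 tip px [360.8332 226.7911] disc [381.4597 183.4339]
30 tip px [359.877  226.9796] disc [381.4597 183.4339]
32 tip px [358.9391 227.1186] disc [381.4597 183.4339]
spot px [361.3843 224.8527]
```

View pics/s8.png

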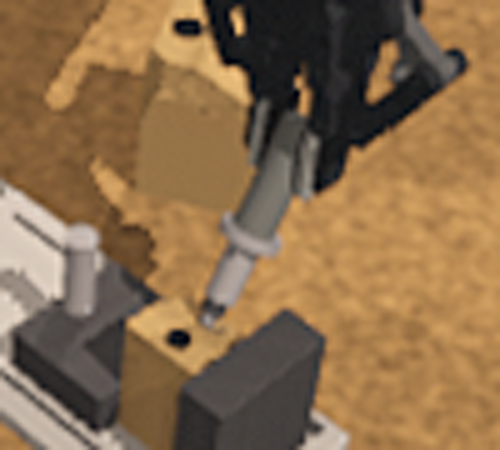

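View pics/w23.png

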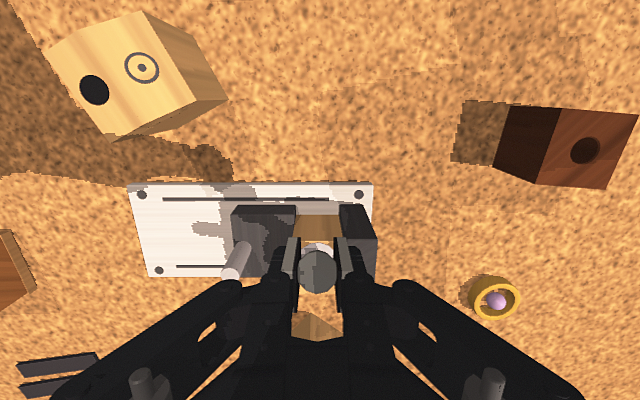

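```bash
python3 -c "
from station import ticket; print(ticket.finish_job())"
```

```text
the job is handed in; nothing more can be done
None
```

The job is handed in at about 28 s of the 67 s limit, with the gauge still held on the ringed spot.

**Barrel:** I opened the jaw by its post, turned the 44 mm barrel a quarter turn so the bevel faces the robot, and stood it on the plate. Then I closed the jaw until it met about 15 N. The post ended within 0.2 mm of its starting (clamped) position.

**Gauge:** The moves cannot tilt the tool, so after taking the gauge from its stand I pushed its nose against the stand's edge to pivot it in a light grip. After the first push it measured about 27°, so I pushed it again. I then raised the grip to 60 N and pressed the tip onto the spot along the line square to the bevel.

**Last checks:**

| Check | Result |
|---|---|
| Gauge tilt | 30.0° by depth fit (single fits vary by about 1°); the bevel is nominally 30° |
| Spring tip pushed in, from force | 3.2 ± 0.3 N, about 6.4 mm |
| Spring tip pushed in, from position | about 5.7 mm |
| Tip on the spot | offset worked out at under 1 mm; the scene camera view agrees to about 1 pixel |

**Disagreements:** The depth images put the bevel about 1.6 mm higher than its nominal height, so I set the depth from the felt contact. The network did not find the tip or the right spot in the last pictures, so I read those positions from the image by eye.

The collar and marble looked undisturbed in the last view, and nothing was moved near the panel or mirror strips; I did not check their positions further.

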